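Check the sprung pull gauge against its setting plates

ROBOT

A 6-joint arm with a two-finger parallel gripper is mounted at the origin on a cart in front of the work surface, level with it; the furniture and walls round the work are solid. World frame = base frame: x ahead of the robot, y to its left, z up, the work surface at z = 0. Lengths are in m, angles in degrees, forces in N, time in s.
With the tool pointing down it reaches from about 0.35 to 0.875 m from the base axis. Payload 4.2 kg.
Tool frame: the origin (TCP) lies midway between the tips of the shut fingers; the grasp point (between the pads) lies 19 mm behind it; z points along the fingers, y is the line along which they close (so a half turn about z gives the same grasp; the last joint's range is limited). The gripper opens to 87 mm and grips with 3 to 60 N. Pads are 19 mm wide; open, the fingers measure 117 mm over their backs; the gripper's body (75 mm by 190 mm) begins 51 mm behind the grasp point.
Start: joints at [14.817, 22.042, 0.453, 0, -68.411, -14.817], TCP at [0.625, 0, 0.223] pointing down, gripper open.
Joint ranges: [-179.83, 179.83], [-69.29, 118.12], [-61.27, 80.66], [-181.25, 117.63], [-171.15, -9.14], [-177.46, 177.46]. Speed limits (degrees/s): [159.86, 159.86, 180, 180, 180, 180].

INTERFACE

Orientations are given as a 3x3 rotation matrix whose columns are the frame's x, y, z axes.
In Python, from station import sense, capture, finish_job, silhouettes, landmark_of gives the robot as it stands.
- The arm moves only by the tool step_arm, never from a script. Its arguments are lists of equal length, an entry for each row: "linear": the shift along the tool's x, y, z in mm, a list of three; "delta_rot": the turn, a rotation vector about the tool's x, y, z in rad, a list of three; "grip": the finger opening in mm, from 0 to 87. A call has 1 to 10 rows; each row shifts and turns the commanded pose from where the row before left it, along the tool's axes as they then stand; what a row does not reach is not made up. A row lasts 1/8 s, in which the tool goes at most 62.5 mm and 10.7 degrees, less where a joint would pass 70% of its speed; a pose out of reach is approached as far as the arm can. A call with a gripper value outside its range is refused whole. The fingers move at their own pace and stop on an object; the grip force is fixed at half the most. Time passes only in rows, so rows that do not move let the fingers close. It gives the time, the measured TCP pose, the force, the opening and the grip force at its end, in the units of the state.
- sense(): the state, without advancing time (a new reading comes with each control period).
- capture(name): name is "scene" or "side" or "wrist"; returns a dict with "img" (400x640x3 uint8, red, green, blue), "fx", "fy", "cx", "cy" (pixels), "world_to_cam" (4x4, takes a point from world to camera coordinates); the wrist camera has in their place "mount" (4x4, takes a point from camera to tool coordinates, whose origin is the TCP and whose axes are the flange's). Camera axes: x right, y up, looking along -z (the intrinsics and any distortion apply to the point x, -y, -z); pixel columns grow to the right and rows downward; lengths in m; the calibration is good to about 2 mm. A picture is of the moment at which its call begins: read the wrist's pose just before it. There is no depth.
- finish_job(): hands the job in; it is judged then, once.
Trained networks look in the newest picture that a camera, given by its name, has taken for a name from the list of things; names that differ only in an ending like _2 or _b are one class to them, and where a whole thing is asked for, a point or a joint stands for the part that bears it (a point fixed in the world has none). Each returns a list of dicts, best first, with "score" (0 to 1); they miss things now and then, are a little off and sometimes report something else, mostly with a low value. They report only what shows in the picture. A call takes as long as a camera call. They do not tell look-alikes from the thing itself.
- silhouettes(camera, label): "mask" (400x640 bool, what is visible of it) and "point" ([column, row] in pixels, amid what is visible of it).
- landmark_of(camera, label): "point" ([column, row] in pixels: a listed point, or the origin of a listed thing).
The state is a dict: "time_s": time; "joints": joint angles; "joint_velocities": joint speeds; "effort": joint torques, N m; "tcp_pos": TCP position; "ee_rot": TCP orientation; "wrist_force": force on the tool from outside, world axes, zero at the start; "moment": the same for the moment, N m; "gripper_width": opening from 0.0 (shut) to 1.0 (fully open); "gripper_force": force on a finger pad.
Only numpy, scipy, OpenCV 4.12 (cv2) and the standard library are available. Lean on these libraries where they do the work, as an engineer would, in place of code of your own. Each camera call takes 0.05 s, during which the arm holds its last target. There are 200 camera calls.

TASK

Check the pull gauge with every setting plate in the storage rack, shortest first: draw the plate up out of its slot, stand it in the gauge's channel with one end against the stop, then pull the sprung slide out by its post until the pointer is level with the plate's free end, hold it there for a couple of seconds and ease it back home without letting it snap. After each check draw the plate out and stand it fully down in a slot of the empty rack, so that at the end all plates are there, roughly central along their slots, and the slide is home.

Things in the scene. Friction and masses are not known exactly. Their poses are not given: they have to be found in the camera images.
- plate_short: the shortest setting plate: upright metal plate 60 mm long, 5 mm thick, 70 mm high in all; its top 14 mm is a black grip strip 9 mm thick along the whole edge. About 80 g. Origin: centre of its lower edge; x along its length, y through its thickness, z up; both ends alike. None if absent today.
- plate_middle: the middle-length setting plate: upright metal plate 80 mm long, 5 mm thick, 70 mm high in all; its top 14 mm is a black grip strip 9 mm thick along the whole edge. About 90 g. Origin: centre of its lower edge; x along its length, y through its thickness, z up; both ends alike. None if absent today.
- plate_long: the longest setting plate: upright metal plate 100 mm long, 5 mm thick, 70 mm high in all; its top 14 mm is a black grip strip 9 mm thick along the whole edge. About 100 g. Origin: centre of its lower edge; x along its length, y through its thickness, z up; both ends alike. None if absent today.
- rack_store: storage rack, screwed down; holds two or three plates at the start, any in any slot. white block 132 x 150 x 40 mm (x, y, z), three slots along its x at y = -48, 0, +48 mm, each 108 mm long, 8 mm wide, 30 mm deep, mouths chamfered 3 mm. Origin: centre of the underside; a plate in a slot stands 10 mm above it, its top 80 mm above the bench.
- rack_checked: identical rack, empty at the start, for checked plates; loose, about 0.9 kg. white block 132 x 150 x 40 mm (x, y, z), three slots along its x at y = -48, 0, +48 mm, each 108 mm long, 8 mm wide, 30 mm deep, mouths chamfered 3 mm. Origin: centre of the underside; a plate in a slot stands 10 mm above it, its top 80 mm above the bench.
- gauge: the pull gauge, screwed down: grey base 310 x 130 x 10 mm; origin centre of its underside, x along the channel, pointing away from the pull (all gauge points share these axes). On its +y side an aluminium block, top 35 mm above the bench, with the setting channel: a slot 7 mm wide, 21 mm deep, 136 mm long, 3 mm chamfers. On its -y side the slide and its spring barrel.
- gauge_stop (a point): point at the stop: on the channel's floor and centre line, in the plane of the stop's face, 14 mm above the bench. The slot runs from here to x = -136 mm; the stop rises to 55 mm above the bench. A plate of length L against the stop has its origin at x = -L/2, y = 0, z = 0 here, its free end at x = -L, its top 84 mm above the bench.
- gauge_post (a point): on the axis of the slide's upright handle post, 65 mm above the bench: post 16 mm diameter from 38 to 82 mm, black cap 24 mm diameter to 88 mm above the bench. Home it is at x = -15, y = -60 mm of gauge_stop; it moves with the slide. The carriage under it and the barrel behind it stay below 45 mm.
- gauge_pointer (a point): the slide's pointer blade beside the channel, 41 mm above the bench; its x in the gauge_stop frame is 0 with the slide home, minus the pull when pulled.
- gauge_slide (a joint): pull of the slide in m: 0 home, 0.118 fully out, growing along -x of gauge_stop. A spring draws it home: about 4 N at home, 60 N/m (10 N at 100 mm); let go, it snaps back.
Not all that is in view belongs to the job. Leave any blue look-alike of the plate_short alone.

How it is judged:
By the outcome, as a careful person would: the job done as asked, in the order asked, and still so for the second after the job is handed in, with the robot touching nothing.
Of plate_short, plate_middle, plate_long only 2 to 3 are there at a start; the rules pass over those that are not, and their reading is None.
At some moment in a run one of rack_checked may be knocked a few centimetres aside while the robot is not near it.
It also fails if it takes over 210 s, if anything falls off the work surface, if the arm or the gripper's body presses on something with over 40 N, if the wrist force passes 120 N, or if a joint passes its speed limit or range.

## Working session

There is one attempt and no reset: what is moved stays moved. The work goes in short steps, Python scripts to look and compute and a tool call to move; the robot and the scene stay as the last step left them, time stands still between calls to the robot, and variables do not carry over. Pictures are saved under pics/ and viewed, at most 14 in all, crops included, and the job is handed in when it is done.

Besides the shell and the picture viewer there is one more tool, called after "Request:" as name(argument=value, ...) on one line, values as JSON. step_arm: Moves the arm, as the interface text tells. Its arguments: {"type":"object","properties":{"linear":{"type":"array"},"delta_rot":{"type":"array"},"grip":{"type":"array"}},"required":["linear","delta_rot","grip"]}

```bash
ls; mkdir -p pics; cat > h.py <<'E'
import numpy as np, cv2
from station import sense, capture, finish_job, silhouettes, landmark_of
def ray(c,px,st=None):
    d=np.array([(px[0]-c["cx"])/c["fx"],-(px[1]-c["cy"])/c["fy"],-1.0])
    if "world_to_cam" in c:
        T=np.linalg.inv(np.array(c["world_to_cam"]))
    else:
        W=np.eye(4);W[:3,:3]=np.array(st["ee_rot"]);W[:3,3]=st["tcp_pos"];T=W@np.array(c["mount"])
    return T[:3,3],T[:3,:3]@d
def atz(c,px,z,st=None):
    o,d=ray(c,px,st);return o+d*(z-o[2])/d[2]
def proj(c,p,st=None):
    if "world_to_cam" in c: M=np.array(c["world_to_cam"])
    else:
        W=np.eye(4);W[:3,:3]=np.array(st["ee_rot"]);W[:3,3]=st["tcp_pos"];M=np.linalg.inv(W@np.array(c["mount"]))
    q=M[:3,:3]@np.asarray(p)+M[:3,3]
    return np.array([c["cx"]+c["fx"]*q[0]/-q[2],c["cy"]-c["fy"]*q[1]/-q[2]])
def save(c,n,crop=None,s=1):
    im=c["img"][:,:,::-1]
    if crop: im=im[crop[1]:crop[3],crop[0]:crop[2]]
    cv2.imwrite("pics/"+n,cv2.resize(im,None,fx=s,fy=s,interpolation=cv2.INTER_CUBIC))
E
python3 - <<'E'
from h import *
np.set_printoptions(precision=4,suppress=True)
s=sense();print(s)
z=dict(gauge_stop=.014,gauge_post=.065,gauge_pointer=.041,plate_short=.01,plate_middle=.01,plate_long=.01,rack_store=0,rack_checked=0,gauge=0)
ims=[]
for n in("scene","side","wrist"):
    c=capture(n);save(c,n+"0.png");print(n,[k for k in c if k!="img"],c["fx"],c["cx"],c["cy"])
    if n=="wrist":print(c["mount"])
    for l,h in z.items():
        print(l,[(np.round(r["point"]),round(r["score"],2),atz(c,r["point"],h,s)[:2]) for r in landmark_of(n,l)[:4]])
E
```

```text
pics
{'time_s': 0.0, 'joints': array([ 14.8181,  22.0917,   0.3808,  -0.0292, -68.4114, -14.8159]), 'joint_velocities': array([-0.014 , -0.0957, -0.0393,  0.0429,  0.0379,  0.1279]), 'effort': array([  0.0006, -39.0662,  18.7403,   4.22  ,   0.011 ,  -0.0002]), 'tcp_pos': array([0.6244, 0.    , 0.2215]), 'ee_rot': array([[-0.0002, -1.    , -0.0022],
       [-1.    ,  0.0002, -0.0001],
       [ 0.0001,  0.0022, -1.    ]]), 'wrist_force': array([ 0.1388,  0.1351, -0.2739]), 'moment': array([ 0.0594, -0.0168, -0.007 ]), 'gripper_force': 0.0, 'gripper_width': 0.9976171210125123}
scene ['fx', 'fy', 'cx', 'cy', 'world_to_cam'] 496.87719154070606 324.06319516854586 200.29947334779058
gauge_stop [(array([345., 194.]), 0.92, array([0.6373, 0.0214]))]
gauge_post [(array([355., 196.]), 0.67, array([ 0.6266, -0.0398])), (array([348., 197.]), 0.46, array([ 0.6091, -0.0307]))]
gauge_pointer [(array([349., 192.]), 0.71, array([0.638 , 0.0033]))]
plate_short [(array([377., 338.]), 0.75, array([ 0.4109, -0.4198])), (array([366., 281.]), 0.71, array([ 0.4944, -0.2715])), (array([290., 201.]), 0.69, ar
[... 1121 characters left out ...]
d [(array([318., 164.]), 0.78, array([0.5477, 0.323 ]))]
gauge [(array([341., 225.]), 0.91, array([ 0.6165, -0.0209]))]
wrist ['fx', 'fy', 'cx', 'cy', 'mount'] 304.23531425483293 320.54845778488567 201.71915344561134
[[-0.      0.9622  0.2724  0.0743]
 [ 1.      0.0002 -0.0006  0.0002]
 [-0.0007  0.2724 -0.9622 -0.1619]
 [ 0.      0.      0.      1.    ]]
gauge_stop [(array([304., 188.]), 0.75, array([0.6445, 0.0126]))]
gauge_post [(array([320., 143.]), 0.88, array([ 0.6243, -0.0467]))]
gauge_pointer [(array([305., 181.]), 0.72, array([ 0.6413, -0.0021]))]
plate_short []
plate_middle []
plate_long []
rack_store []
rack_checked []
gauge [(array([333., 162.]), 0.83, array([ 0.6078, -0.0184]))]
```

View pictures.

View pics/scene0.png

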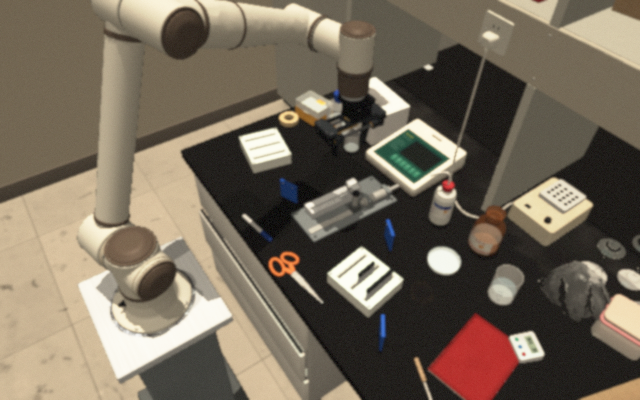

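View pics/side0.png

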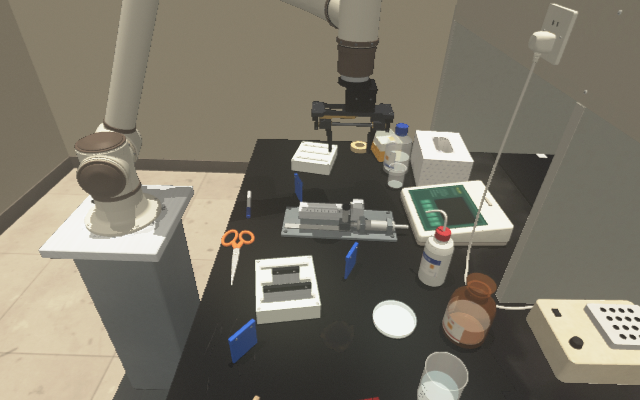

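View pics/wrist0.png

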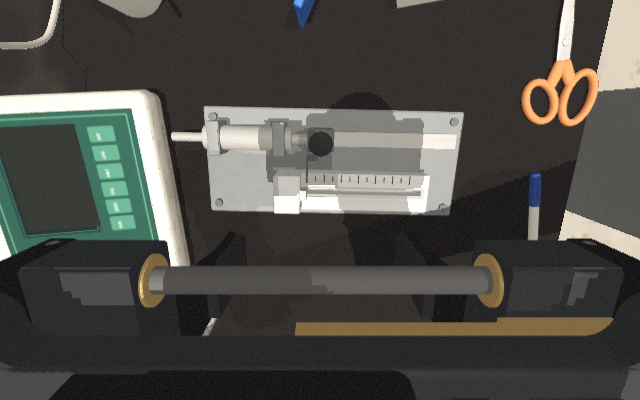

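Scene/side: storage rack at (365,280)/(286,288) with two dark plates in it, white empty rack at (266,150)/(316,157), gauge at (345,205)/(340,220). Blue look-alikes at (288,190), (390,234), (382,332) stand loose on the bench. I go over the store for a close look.

Request:
step_arm(linear=[[32,23,-13],[32,23,-13],[32,23,-13],[32,23,-13],[32,23,-13],[30,22,-13],[0,0,0],[0,0,0]], delta_rot=[[0,0,0],[0,0,0],[0,0,0],[0,0,0],[0,0,0],[0,0,0],[0,0,0],[0,0,0]], grip=[87,87,87,87,87,87,87,87])

```text
time_s: 2.5
tcp_pos: [0.488, -0.1897, 0.3003]
ee_rot: [[-0.0, -1.0, 0.0], [-1.0, 0.0, 0.0], [-0.0, -0.0, -1.0]]
wrist_force: [0.2, -0.5, 0.3]
gripper_width: 0.997
gripper_force: 0.0
```

```bash
python3 - <<'E'
from h import *
np.set_printoptions(precision=4,suppress=True)
s=sense();c=capture("wrist");save(c,"store.png");print(s["tcp_pos"],s["time_s"])
for l,h in dict(plate_short=.01,plate_middle=.01,plate_long=.01,rack_store=0).items():
    print(l,[(np.round(r["point"]),round(r["score"],2),atz(c,r["point"],h,s)[:2]) for r in landmark_of("wrist",l)[:4]])
    for r in silhouettes("wrist",l)[:4]:
        m=r["mask"];y,x=np.nonzero(m)
        b=cv2.boxPoints(cv2.minAreaRect(np.c_[x,y].astype(np.float32)))
        print("  sil",round(r["score"],2),m.sum(),np.round(b).tolist())
E
```

```text
[ 0.488  -0.1897  0.3003] 2.5
plate_short [(array([323., 106.]), 0.88, array([ 0.4846, -0.2765])), (array([222., 161.]), 0.87, array([ 0.6339, -0.1991]))]
  sil 0.83 400 [[295.0, 106.0], [345.0, 98.0], [346.0, 106.0], [297.0, 115.0]]
  sil 0.61 672 [[199.0, 186.0], [216.0, 139.0], [232.0, 145.0], [214.0, 192.0]]
  sil 0.59 54 [[353.0, 6.0], [361.0, -3.0], [365.0, 0.0], [358.0, 10.0]]
plate_middle []
plate_long [(array([314.,  70.]), 0.77, array([ 0.496 , -0.3245]))]
  sil 0.83 1063 [[272.0, 67.0], [356.0, 52.0], [359.0, 64.0], [274.0, 80.0]]
rack_store [(array([324., 112.]), 0.56, array([ 0.4831, -0.2695]))]
  sil 0.75 10410 [[260.0, 54.0], [363.0, 36.0], [383.0, 154.0], [280.0, 171.0]]
```

View pics/store.png

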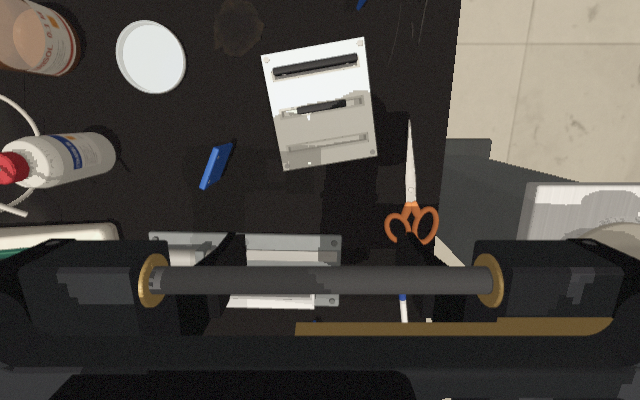

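Store holds two plates: the long one at (315,65), ~105 mm by scale, and the short at (322,106), ~63 mm; middle is absent. Candidates for plate_short: dark plate in the rack (322,106), blue look-alikes (215,165), (360,2); I choose the dark one in the rack. Slot yaw ≈ +10°. I turn the gripper across the slots and look close.

Request:
step_arm(linear=[[42,0,40],[42,0,40],[0,0,0],[0,0,0],[0,0,0],[0,0,0],[0,0,0],[0,0,0],[0,0,0],[0,0,0]], delta_rot=[[0,0,0],[0,0,0],[0,0,0.1745],[0,0,0.1745],[0,0,0.1745],[0,0,0.1745],[0,0,0.1745],[0,0,0.1745],[0,0,0.1745],[0,0,0.1745]], grip=[87,60,40,36,36,36,36,36,36,36])

```text
time_s: 4.2
tcp_pos: [0.4881, -0.2739, 0.2205]
ee_rot: [[-0.986, -0.168, -0.0], [-0.168, 0.986, -0.0], [0.0, 0.0, -1.0]]
wrist_force: [-0.4, -0.2, 0.9]
gripper_width: 0.413
gripper_force: 0.0
```

Request:
step_arm(linear=[[0,0,0],[0,0,0]], delta_rot=[[0,0,0],[0,0,0]], grip=[36,36])

```text
time_s: 4.45
tcp_pos: [0.488, -0.274, 0.2205]
ee_rot: [[-0.984, -0.176, -0.0], [-0.176, 0.984, -0.0], [0.0, -0.0, -1.0]]
wrist_force: [-0.9, -0.0, 1.0]
gripper_width: 0.415
gripper_force: 0.0
```

```bash
cat >> h.py <<'E'
def plates(c,s,labels,z=.08):
    for l in labels:
        for r in silhouettes("wrist",l)[:3]:
            y,x=np.nonzero(r["mask"]);R=cv2.minAreaRect(np.c_[x,y].astype(np.float32))
            b=cv2.boxPoints(R);w=np.array([atz(c,p,z,s)[:2] for p in b])
            e=[w[1]-w[0],w[2]-w[1]];L=max(e,key=np.linalg.norm)
            print(l,round(r["score"],2),np.round(b).tolist(),"ctr",w.mean(0),"len",[np.linalg.norm(v) for v in e],"yaw",np.degrees(np.arctan2(L[1],L[0])))
E
python3 - <<'E'
from h import *
np.set_printoptions(precision=4,suppress=True)
s=sense();c=capture("wrist");save(c,"store2.png");print(s["tcp_pos"],s["time_s"],s["ee_rot"],s["joints"],s["gripper_width"])
plates(c,s,["plate_short","plate_long"])
plates(c,s,["rack_store"],.04)
E
```

```text
[ 0.488  -0.274   0.2205] 4.45 [[-0.9843 -0.1764 -0.    ]
 [-0.1764  0.9843 -0.    ]
 [ 0.     -0.     -1.    ]] [-12.7157  15.7789  -9.0664   0.0025 -65.156  -67.123 ] 0.4147239521841044
plate_short 0.95 [[581.0, 233.0], [593.0, 205.0], [650.0, 231.0], [638.0, 259.0]] ctr [0.4765 0.0432] len [np.float64(0.03148187288450674), np.float64(0.07340273573899657)] yaw 77.14612659287033
plate_short 0.93 [[316.0, 155.0], [324.0, 155.0], [324.0, 217.0], [316.0, 217.0]] ctr [ 0.4831 -0.2751] len [np.float64(0.007919683749350146), np.float64(0.06469709671819396)] yaw 10.337540186987518
plate_short 0.83 [[153.0, 76.0], [170.0, 59.0], [227.0, 116.0], [210.0, 133.0]] ctr [ 0.4193 -0.4104] len [np.float64(0.02214523665690107), np.float64(0.06922901560524013)] yaw 53.82565995820709
plate_long 0.85 [[267.0, 137.0], [281.0, 137.0], [283.0, 232.0], [269.0, 232.0]] ctr [ 0.4908 -0.3201] len [np.float64(0.01319346446836252), np.float64(0.09883585261597382)] yaw 9.375677278829073
rack_store 0.56 [[252.0, 236.0], [252.0, 122.0], [390.0, 122.0], [390.0, 236.0]] ctr [ 0.4863 -0.2734] len [np.float64(0.13348294911221736), np.float64(0.15027199595467744)] yaw 100.1608043657282
```

View pics/store2.png

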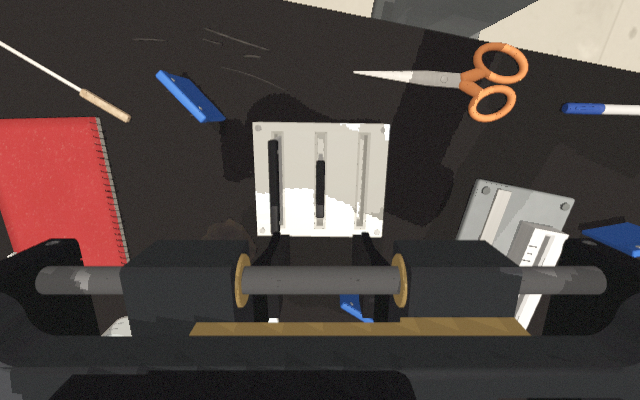

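The plate stands in the middle slot at (320,186) with top centre ≈ (0.483,-0.2748), yaw 10°, consistent with the rack centre (0.4863,-0.2734). I descend and grip.

Request:
step_arm(linear=[[5,0,40],[0,0,40],[0,0,40],[0,0,30],[0,0,17],[0,0,0],[0,0,0],[0,0,0],[0,0,0],[0,0,0]], delta_rot=[[0,0,0],[0,0,0],[0,0,0],[0,0,0],[0,0,0],[0,0,0],[0,0,0],[0,0,0],[0,0,0],[0,0,0]], grip=[36,36,36,36,36,36,0,0,0,0])

```text
time_s: 5.9
tcp_pos: [0.4834, -0.275, 0.0542]
ee_rot: [[-0.985, -0.174, 0.001], [-0.174, 0.985, -0.001], [-0.001, -0.001, -1.0]]
wrist_force: [-1.4, -1.3, 2.0]
gripper_width: 0.1
gripper_force: 30.0
```

Request:
step_arm(linear=[[0,0,0],[0,0,0],[0,0,0],[0,0,0]], delta_rot=[[0,0,0],[0,0,0],[0,0,0],[0,0,0]], grip=[0,0,0,0])

```text
time_s: 6.4
tcp_pos: [0.4834, -0.2751, 0.0542]
ee_rot: [[-0.985, -0.174, 0.001], [-0.174, 0.985, -0.001], [-0.001, -0.001, -1.0]]
wrist_force: [-1.4, -0.0, 5.8]
gripper_width: 0.098
gripper_force: 30.0
```

Request:
step_arm(linear=[[0,0,-15],[0,0,-25],[0,0,-40],[0,0,-40],[-28,26,-10],[-28,26,0],[-28,26,0],[-29,27,0],[-29,27,0],[0,0,0]], delta_rot=[[0,0,0],[0,0,0],[0,0,0],[0,0,0],[0,0,0],[0,0,0],[0,0,0],[0,0,0],[0,0,0.096],[0,0,0.096]], grip=[0,0,0,0,0,0,0,0,0,0])

```text
time_s: 7.65
tcp_pos: [0.6011, -0.1177, 0.1832]
ee_rot: [[-1.0, 0.017, -0.0], [0.017, 1.0, 0.001], [0.0, 0.001, -1.0]]
wrist_force: [-0.4, -0.5, 0.2]
gripper_width: 0.095
gripper_force: 30.0
```

Request:
step_arm(linear=[[0,0,0],[0,0,0]], delta_rot=[[0,0,0],[0,0,0]], grip=[0,0])

```text
time_s: 7.9
tcp_pos: [0.5995, -0.1204, 0.1836]
ee_rot: [[-1.0, 0.016, -0.0], [0.016, 1.0, 0.0], [0.0, 0.0, -1.0]]
wrist_force: [0.1, 0.0, -0.4]
gripper_width: 0.099
gripper_force: 30.0
```

```bash
python3 - <<'E'
from h import *
np.set_printoptions(precision=4,suppress=True)
s=sense();c=capture("wrist");save(c,"gauge1.png");print(s["tcp_pos"],s["time_s"],s["ee_rot"],s["gripper_width"])
for l,h in dict(gauge_stop=.014,gauge_post=.065,gauge_pointer=.041,gauge=0).items():
    print(l,[(np.round(r["point"]),round(r["score"],2),atz(c,r["point"],h,s)[:2]) for r in landmark_of("wrist",l)[:3]])
plates(c,s,["gauge"],.01)
E
```

```text
[ 0.5995 -0.1204  0.1836] 7.9 [[-0.9999  0.0163 -0.0003]
 [ 0.0163  0.9999  0.0001]
 [ 0.0003  0.0001 -1.    ]] 0.09944898091413866
gauge_stop [(array([433., 221.]), 0.71, array([0.6433, 0.0093]))]
gauge_post [(array([395., 217.]), 0.83, array([ 0.6209, -0.0484]))]
gauge_pointer [(array([435., 229.]), 0.65, array([0.6434, 0.0009]))]
gauge [(array([408., 192.]), 0.63, array([ 0.6117, -0.0181]))]
gauge 0.82 [[339.0, 250.0], [360.0, 31.0], [488.0, 43.0], [467.0, 262.0]] ctr [ 0.5705 -0.0177] len [np.float64(0.23638977600976696), np.float64(0.12878876722822583)] yaw 175.04592399851694
```

View pics/gauge1.png

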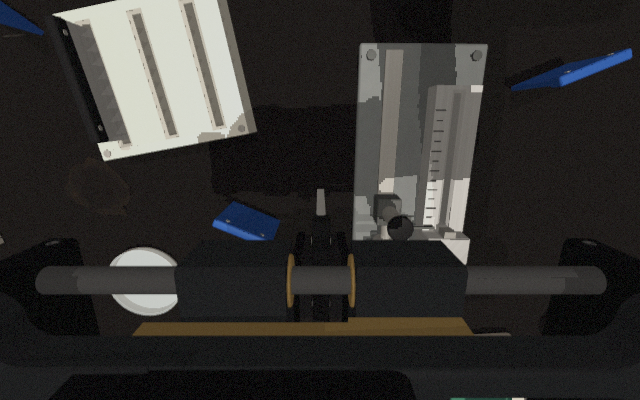

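Gauge seen fully: stop near (433,221), post cap (400,228), channel running from (462,90) to (443,230). I fix the channel's line with a crop.

```bash
python3 - <<'E'
from h import *
np.set_printoptions(precision=4,suppress=True)
s=sense();c=capture("wrist");save(c,"gc.png",(345,35,495,265),2.6)
for n,a,b,z in(("L",(361,50),(354,238),.01),("R",(487,48),(470,235),.01)):
    A=atz(c,a,z,s);B=atz(c,b,z,s);d=B-A;print(n,A,B,np.degrees(np.arctan2(d[1],d[0])))
E
```

```text
L [ 0.4621 -0.0772  0.01  ] [ 0.6652 -0.0817  0.01  ] -1.2710615571336343
R [0.4625 0.0491 0.01  ] [0.6638 0.0554 0.01  ] 1.7936012721194083
```

View pics/gc.png

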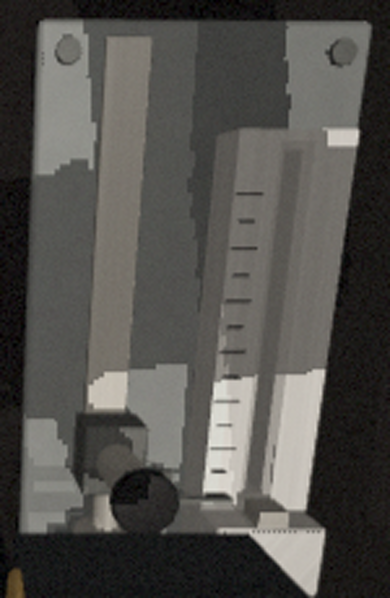

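```bash
python3 - <<'E'
from h import *
np.set_printoptions(precision=4,suppress=True)
s=sense();c=capture("wrist")
def f(p): return (p[0]/2.6+345,p[1]/2.6+35)
def L(n,a,b,z):
    A=atz(c,f(a),z,s);B=atz(c,f(b),z,s);d=B-A;print(n,A,B,np.degrees(np.arctan2(d[1],d[0])))
L("screws",(67,50),(343,51),.012)
L("chan",(291,150),(262,495),.032)
L("block left",(240,130),(203,495),.035)
L("rail",(108,38),(88,408),.012)
L("rail r",(152,38),(128,408),.012)
L("base top",(45,22),(370,24),.01)
E
```

```text
screws [ 0.4666 -0.0675  0.012 ] [0.4688 0.0389 0.012 ] 88.81176219498174
chan [0.5058 0.0141 0.032 ] [0.6429 0.0162 0.032 ] 0.8790538896320939
block left [ 0.4987 -0.0066  0.035 ] [ 0.6413 -0.0097  0.035 ] -1.2156869045061027
rail [ 0.4627 -0.0519  0.012 ] [ 0.6089 -0.0545  0.012 ] -1.0213460338173224
rail r [ 0.4629 -0.035   0.012 ] [ 0.6092 -0.0371  0.012 ] -0.8351622074833407
base top [ 0.4563 -0.0759  0.01  ] [0.4591 0.0491 0.01  ] 88.68211026435104
```

Request:
step_arm(linear=[[0,33,0],[0,33,0],[-2,33,0],[0,33,0],[0,0,25],[0,0,25],[0,0,18],[0,0,0],[0,0,0]], delta_rot=[[0,0,0],[0,0,0],[0,0,0],[0,0,0],[0,0,0],[0,0,0.003],[0,0,0],[0,0,0],[0,0,0]], grip=[0,0,0,0,0,0,0,0,0])

```text
time_s: 9.43
tcp_pos: [0.6049, 0.0118, 0.1164]
ee_rot: [[-1.0, 0.02, 0.002], [0.02, 1.0, 0.0], [-0.002, 0.0, -1.0]]
wrist_force: [-0.3, 1.0, -1.4]
gripper_width: 0.098
gripper_force: 30.0
```

```bash
python3 - <<'E'
from h import *
np.set_printoptions(precision=4,suppress=True)
s=sense();c=capture("wrist");save(c,"chan.png",(220,60,420,270),2.8);print(s["tcp_pos"],s["time_s"],s["ee_rot"][:2,0])
for x in(.51,.54,.57): print(proj(c,(x,.0112+(.642-x)*.0192,.032),s))
for d in(-.03,.03): print("plate end",proj(c,s["tcp_pos"]+s["ee_rot"]@np.array([d,0,.044]),s))
# side-camera reference of plate in view
for n in("scene","side"):
    c=capture(n)
    for l,h in dict(gauge_stop=.014,gauge_post=.065).items():
        print(n,l,[(np.round(r["point"]),round(r["score"],2),atz(c,r["point"],h,s)[:2]) for r in landmark_of(n,l)[:2]])
E
```

```text
[0.6049 0.0118 0.1164] 9.425 [-0.9998  0.0199]
[320.2708  88.1368]
[320.3096 128.6712]
[320.3459 166.523 ]
plate end [320.2085 261.9665]
plate end [320.18   183.1091]
scene gauge_stop [(array([345., 197.]), 0.71, array([0.6303, 0.0109])), (array([375., 294.]), 0.68, array([ 0.4863, -0.3174]))]
scene gauge_post [(array([356., 199.]), 0.5, array([ 0.6223, -0.0504]))]
side gauge_stop [(array([349., 215.]), 0.67, array([0.6408, 0.0103]))]
side gauge_post [(array([343., 212.]), 0.84, array([ 0.6177, -0.0465]))]
```

View pics/chan.png

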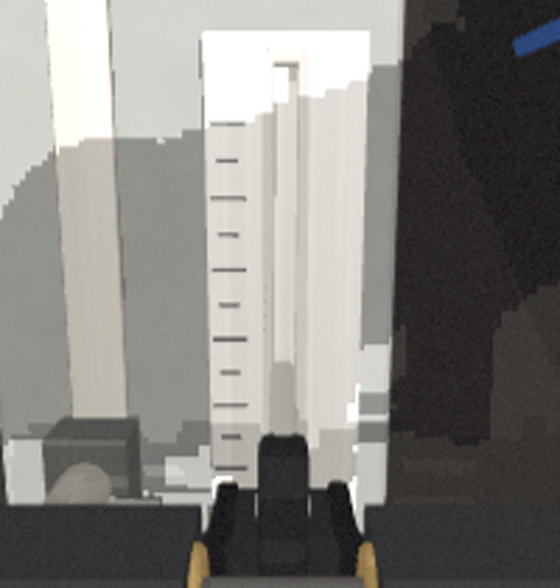

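The plate strip (col ~321) lies within a millimetre of the channel's centre (col ~321.8) and parallel to it. I lower it in with +0.5 mm.

Request:
step_arm(linear=[[0,0.5,20],[0,0,15],[0,0,10],[0,0,6],[0,0,4],[0,0,2],[0,0,0],[0,0,0]], delta_rot=[[0,0,0],[0,0,0],[0,0,0],[0,0,0],[0,0,0],[0,0,0],[0,0,0],[0,0,0]], grip=[0,0,0,0,0,0,0,0])

```text
time_s: 10.78
tcp_pos: [0.6045, 0.0123, 0.0589]
ee_rot: [[-1.0, 0.02, 0.001], [0.02, 1.0, 0.0], [-0.001, 0.0, -1.0]]
wrist_force: [0.3, -0.4, -1.0]
gripper_width: 0.103
gripper_force: 30.0
```

Request:
step_arm(linear=[[-2,0,0],[-1.5,0,0],[-1,0,0],[-1,0,0],[0,0,0]], delta_rot=[[0,0,0],[0,0,0],[0,0,0],[0,0,0],[0,0,0]], grip=[0,0,0,0,0])

```text
time_s: 11.4
tcp_pos: [0.6077, 0.012, 0.0583]
ee_rot: [[-1.0, 0.021, -0.004], [0.021, 1.0, -0.001], [0.004, -0.001, -1.0]]
wrist_force: [-5.2, 0.7, 3.3]
gripper_width: 0.098
gripper_force: 30.0
```

Request:
step_arm(linear=[[-1,0,0],[-1,0,0],[0,0,0]], delta_rot=[[0,0,0],[0,0,0],[0,0,0]], grip=[0,0,0])

```text
time_s: 11.78
tcp_pos: [0.6078, 0.0118, 0.0584]
ee_rot: [[-1.0, 0.021, -0.009], [0.021, 1.0, -0.001], [0.009, -0.001, -1.0]]
wrist_force: [-10.3, 1.6, 7.2]
gripper_width: 0.1
gripper_force: 30.0
```

Request:
step_arm(linear=[[-1,0,0],[-1,0,0],[0,0,0]], delta_rot=[[0,0,0],[0,0,0],[0,0,0]], grip=[0,0,0])

```text
time_s: 12.15
tcp_pos: [0.6078, 0.0117, 0.0584]
ee_rot: [[-1.0, 0.021, -0.013], [0.021, 1.0, -0.001], [0.013, -0.002, -1.0]]
wrist_force: [-14.6, 2.6, 9.4]
gripper_width: 0.096
gripper_force: 30.0
```

Request:
step_arm(linear=[[3.5,0,0],[0,0,0],[0,0,0],[0,0,0],[0,0,0],[0,0,-20],[0,0,-25],[0,0,-25],[-7,-30,0],[-8,-30,0]], delta_rot=[[0,0,0],[0,0,0],[0,0,0],[0,0,0],[0,0,0],[0,0,0],[0,0,0],[0,0,0],[0,0,0],[0,0,0]], grip=[0,20,42,42,42,42,42,42,42,42])

```text
time_s: 13.4
tcp_pos: [0.6245, -0.0484, 0.1292]
ee_rot: [[-1.0, 0.019, 0.001], [0.019, 1.0, 0.0], [-0.001, 0.0, -1.0]]
wrist_force: [0.3, 0.3, -0.5]
gripper_width: 0.48
gripper_force: 0.0
```

Request:
step_arm(linear=[[0,0,0],[0,0,0]], delta_rot=[[0,0,0],[0,0,0]], grip=[42,42])

```text
time_s: 13.65
tcp_pos: [0.6239, -0.048, 0.1284]
ee_rot: [[-1.0, 0.02, -0.0], [0.02, 1.0, 0.0], [0.0, 0.0, -1.0]]
wrist_force: [-0.2, 0.3, -0.6]
gripper_width: 0.478
gripper_force: 0.0
```

```bash
python3 - <<'E'
from h import *
np.set_printoptions(precision=4,suppress=True)
s=sense();c=capture("wrist");save(c,"post.png",(220,130,420,300),3);print(s["tcp_pos"],s["time_s"],s["ee_rot"][:2,0],s["wrist_force"])
for l,h in dict(gauge_stop=.014,gauge_post=.065,gauge_pointer=.041).items():
    print(l,[(np.round(r["point"]),round(r["score"],2),atz(c,r["point"],h,s)[:2]) for r in landmark_of("wrist",l)[:2]])
plates(c,s,["plate_short"],.084)
c=capture("side");save(c,"side1.png",(270,160,430,260),4)
E
```

```text
[ 0.6239 -0.048   0.1284] 13.65 [-0.9998  0.0205] [-0.2281  0.3094 -0.6247]
gauge_stop [(array([381., 216.]), 0.95, array([0.6424, 0.0096]))]
gauge_post [(array([316., 218.]), 0.7, array([ 0.6258, -0.051 ]))]
gauge_pointer [(array([376., 221.]), 0.64, array([0.6381, 0.0005]))]
plate_short 0.91 [[381.0, 241.0], [387.0, 152.0], [415.0, 154.0], [408.0, 243.0]] ctr [0.6065 0.0067] len [np.float64(0.06470023225409781), np.float64(0.01856173570265716)] yaw 177.9612838035226
plate_short 0.59 [[467.0, 48.0], [605.0, -13.0], [611.0, 1.0], [473.0, 62.0]] ctr [0.4991 0.0863] len [np.float64(0.08344575276715432), np.float64(0.008906973422152437)] yaw 111.63262980217313
plate_short 0.55 [[89.0, 223.0], [104.0, 180.0], [200.0, 214.0], [185.0, 257.0]] ctr [ 0.6179 -0.1733] len [np.float64(0.03594604028276799), np.float64(0.06819753635200851)] yaw 67.4562397477387
```

View pics/side1.png

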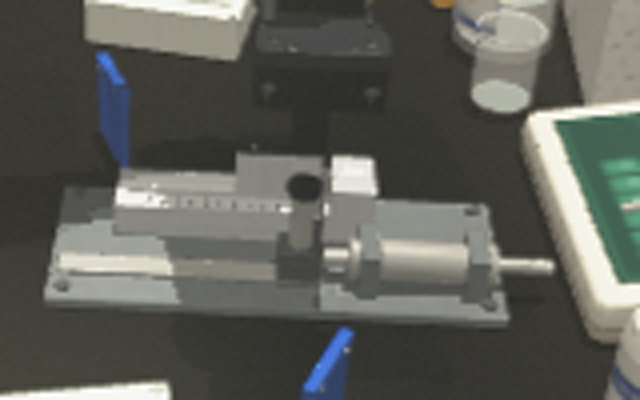

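The plate stands in the channel touching the white stop (355,175 in the crop); the post is directly below the gripper. Grip it.

Request:
step_arm(linear=[[0,-1,25],[0,0,25],[0,0,20],[0,0,9],[0,0,0],[0,0,0],[0,0,0],[0,0,0],[0,0,0],[0,0,0]], delta_rot=[[0,0,0],[0,0,0],[0,0,0],[0,0,0],[0,0,0],[0,0,0],[0,0,0],[0,0,0],[0,0,0],[0,0,0]], grip=[42,42,42,42,42,0,0,0,0,0])

```text
time_s: 15.2
tcp_pos: [0.6245, -0.0483, 0.0504]
ee_rot: [[-1.0, 0.02, 0.002], [0.02, 1.0, 0.001], [-0.002, 0.001, -1.0]]
wrist_force: [-1.1, 5.4, 4.1]
gripper_width: 0.252
gripper_force: 30.5
```

```bash
python3 - <<'E'
from h import *
np.set_printoptions(precision=4,suppress=True)
s=sense();c=capture("wrist");print(s["tcp_pos"],s["gripper_width"]*87,s["gripper_force"],s["wrist_force"])
for l,h in dict(gauge_post=.065,gauge_pointer=.041).items():
    print(l,[(np.round(r["point"]),round(r["score"],2),atz(c,r["point"],h,s)[:2]) for r in landmark_of("wrist",l)[:2]])
save(c,"grip.png")
E
```

```text
[ 0.6245 -0.0483  0.0504] 21.888481691150506 30.479001626372337 [-1.0548  5.4492  4.0939]
gauge_post [(array([319., 263.]), 0.86, array([ 0.6253, -0.0487]))]
gauge_pointer []
```

View pics/grip.png

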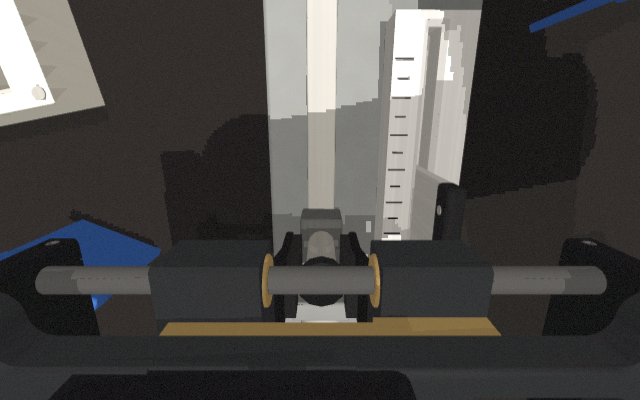

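The fingers hold the cap by the pads' upper edge; I regrip with the cap centred on the pads.

Request:
step_arm(linear=[[0,0,0],[0,0,0],[0,0,0],[0,-0.5,-15],[0,0,0],[0,0,0],[0,0,0],[0,0,0],[0,0,0],[0,0,0]], delta_rot=[[0,0,0],[0,0,0],[0,0,0],[0,0,0],[0,0,0],[0,0,0],[0,0,0],[0,0,0],[0,0,0],[0,0,0]], grip=[34,34,34,34,34,0,0,0,0,0])

```text
time_s: 16.6
tcp_pos: [0.624, -0.0483, 0.0646]
ee_rot: [[-1.0, 0.02, 0.0], [0.02, 1.0, 0.001], [-0.0, 0.001, -1.0]]
wrist_force: [-1.1, 5.2, 2.2]
gripper_width: 0.255
gripper_force: 30.0
```

Request:
step_arm(linear=[[2,0,0],[2,0,0],[2,0,0],[2,0,0],[2,0,0],[0,0,0]], delta_rot=[[0,0,0],[0,0,0],[0,0,0],[0,0,0],[0,0,0],[0,0,0]], grip=[0,0,0,0,0,0])

```text
time_s: 17.35
tcp_pos: [0.6163, -0.0481, 0.0646]
ee_rot: [[-1.0, 0.019, 0.005], [0.019, 1.0, 0.002], [-0.005, 0.002, -1.0]]
wrist_force: [4.7, 5.1, -2.7]
gripper_width: 0.258
gripper_force: 30.0
```

```bash
python3 - <<'E'
from h import *
np.set_printoptions(precision=4,suppress=True)
s=sense();c=capture("wrist");print(s["tcp_pos"],s["gripper_width"]*87,s["gripper_force"],s["wrist_force"])
for l,h in dict(gauge_post=.065,gauge_pointer=.041).items():
    print(l,[(np.round(r["point"]),round(r["score"],2),atz(c,r["point"],h,s)[:2]) for r in landmark_of("wrist",l)[:2]])
save(c,"grip2.png",(220,100,500,310),2.5)
E
```

```text
[ 0.6163 -0.0481  0.0646] 22.449844859249787 29.99889012426138 [ 4.7124  5.0884 -2.7075]
gauge_post [(array([322., 249.]), 0.75, array([ 0.6153, -0.0473]))]
gauge_pointer []
```

Request:
step_arm(linear=[[4,0,0],[6,0,0],[6,0,0],[6,0,0],[6,0,0],[6,0,0],[6,0,0],[5,0,0],[3,0,0],[0,0,0]], delta_rot=[[0,0,0],[0,0,0],[0,0,0],[0,0,0],[0,0,0],[0,0,0],[0,0,0],[0,0,0],[0,0,0],[0,0,0]], grip=[0,0,0,0,0,0,0,0,0,0])

```text
time_s: 18.75
tcp_pos: [0.5695, -0.0471, 0.0647]
ee_rot: [[-1.0, 0.019, 0.008], [0.019, 1.0, 0.002], [-0.008, 0.002, -1.0]]
wrist_force: [6.9, 4.8, -5.6]
gripper_width: 0.254
gripper_force: 30.0
```

```bash
python3 - <<'E'
from h import *
np.set_printoptions(precision=4,suppress=True)
s=sense();c=capture("wrist");print(s["tcp_pos"],s["gripper_width"]*87,s["gripper_force"],s["wrist_force"])
for l,h in dict(gauge_post=.065,gauge_pointer=.041).items():
    print(l,[(np.round(r["point"]),round(r["score"],2),atz(c,r["point"],h,s)[:2]) for r in landmark_of("wrist",l)[:2]])
for n in("side","scene"):
    k=capture(n)
    for l,h in dict(gauge_post=.065,gauge_pointer=.041).items():
        print(n,l,[(np.round(r["point"]),round(r["score"],2),atz(k,r["point"],h,s)[:2]) for r in landmark_of(n,l)[:2]])
a=c["img"][90:310,220:500,::-1];k=capture("side")["img"][160:250,270:400,::-1]
a=cv2.resize(a,(400,314));k=cv2.resize(k,(400,277),interpolation=cv2.INTER_CUBIC)
cv2.imwrite("pics/pull.png",np.vstack([a,k]))
E
```

```text
[ 0.5695 -0.0471  0.0647] 22.10235382864379 29.999940544366837 [ 6.9323  4.8263 -5.6371]
gauge_post [(array([323., 256.]), 0.88, array([ 0.573 , -0.0457]))]
gauge_pointer []
side gauge_post [(array([324., 210.]), 0.58, array([ 0.5669, -0.0419]))]
side gauge_pointer [(array([341., 214.]), 0.63, array([ 0.6149, -0.0243])), (array([331., 202.]), 0.59, array([0.5876, 0.0315]))]
scene gauge_post [(array([342., 207.]), 0.44, array([ 0.5677, -0.0536]))]
scene gauge_pointer [(array([332., 196.]), 0.71, array([0.5828, 0.0178]))]
```

View pics/pull.png

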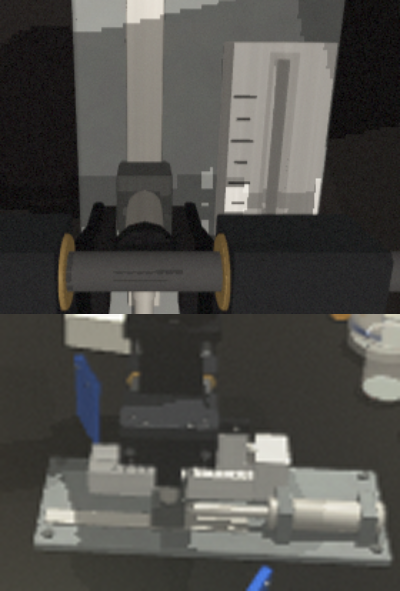

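Slide is out 54.5 mm by TCP travel, with spring force as expected; 5.7 mm more, then hold.

Request:
step_arm(linear=[[2,0,0],[2,0,0],[1.2,0,0],[0.5,0,0],[0,0,0],[0,0,0]], delta_rot=[[0,0,0],[0,0,0],[0,0,0],[0,0,0],[0,0,0],[0,0,0]], grip=[0,0,0,0,0,0])

```text
time_s: 20.0
tcp_pos: [0.5644, -0.0469, 0.0646]
ee_rot: [[-1.0, 0.019, 0.009], [0.019, 1.0, 0.002], [-0.009, 0.002, -1.0]]
wrist_force: [6.8, 4.7, -5.2]
gripper_width: 0.257
gripper_force: 30.0
```

```bash
python3 - <<'E'
from h import *
np.set_printoptions(precision=4,suppress=True)
s=sense();print(s["tcp_pos"],s["wrist_force"])
for n in("side","scene"):
    k=capture(n)
    if n=="side":save(k,"pull2.png",(290,180,390,230),7)
    for l,h in dict(gauge_post=.065,gauge_pointer=.041).items():
        print(n,l,[(np.round(r["point"]),round(r["score"],2),atz(k,r["point"],h,s)[:2]) for r in landmark_of(n,l)[:2]])
k=capture("side")
for x in(-.06,0):
    p=np.array([.638+x,.0118-x*.0192,0]); print(x,[proj(k,p+np.array([0,0,z])) for z in(.041,.084)])
E
```

```text
[ 0.5644 -0.0469  0.0646] [ 6.7788  4.7001 -5.1981]
side gauge_post [(array([323., 211.]), 0.6, array([ 0.5664, -0.0428]))]
side gauge_pointer [(array([328., 206.]), 0.78, array([0.5796, 0.011 ])), (array([348., 219.]), 0.23, array([ 0.6343, -0.0426]))]
scene gauge_post [(array([336., 199.]), 0.71, array([ 0.5724, -0.0167])), (array([337., 204.]), 0.5, array([ 0.5638, -0.0374]))]
scene gauge_pointer [(array([331., 200.]), 0.51, array([0.5713, 0.0036]))]
-0.06 [array([327.4301, 205.9782]), array([328.0022, 193.273 ])]
0 [array([348.7501, 206.8648]), array([349.8211, 194.1652])]
```

View pics/pull2.png

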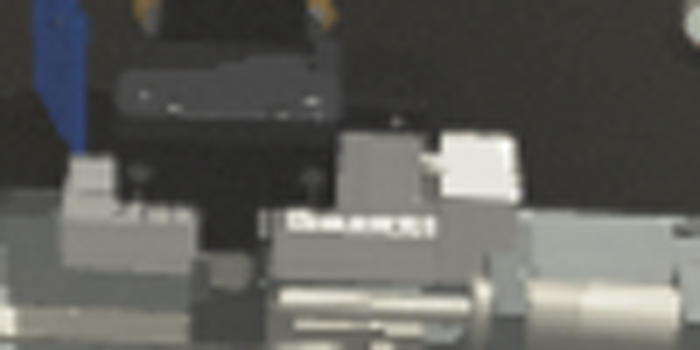

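The view shows the plate end (425,165) against the stop's button; the pointer landmark (328,206) matches a 60 mm pull. Hold 2.5 s.

Request:
step_arm(linear=[[0.4,0,0],[0,0,0],[0,0,0],[0,0,0],[0,0,0],[0,0,0],[0,0,0],[0,0,0],[0,0,0],[0,0,0]], delta_rot=[[0,0,0],[0,0,0],[0,0,0],[0,0,0],[0,0,0],[0,0,0],[0,0,0],[0,0,0],[0,0,0],[0,0,0]], grip=[0,0,0,0,0,0,0,0,0,0])

```text
time_s: 21.6
tcp_pos: [0.5641, -0.0469, 0.0647]
ee_rot: [[-1.0, 0.019, 0.009], [0.019, 1.0, 0.002], [-0.009, 0.002, -1.0]]
wrist_force: [7.1, 4.8, -5.8]
gripper_width: 0.256
gripper_force: 30.0
```

Request:
step_arm(linear=[[0,0,0],[0,0,0],[0,0,0],[0,0,0],[0,0,0],[0,0,0],[0,0,0],[0,0,0],[0,0,0],[0,0,0]], delta_rot=[[0,0,0],[0,0,0],[0,0,0],[0,0,0],[0,0,0],[0,0,0],[0,0,0],[0,0,0],[0,0,0],[0,0,0]], grip=[0,0,0,0,0,0,0,0,0,0])

```text
time_s: 22.85
tcp_pos: [0.564, -0.0469, 0.0647]
ee_rot: [[-1.0, 0.019, 0.009], [0.019, 1.0, 0.002], [-0.009, 0.002, -1.0]]
wrist_force: [8.1, 4.9, -6.5]
gripper_width: 0.258
gripper_force: 30.0
```

Request:
step_arm(linear=[[-4,0,0],[-6,0,0],[-6,0,0],[-6,0,0],[-6,0,0],[-6,0,0],[-6,0,0],[-6,0,0],[-5,0,0],[-4,0,0]], delta_rot=[[0,0,0],[0,0,0],[0,0,0],[0,0,0],[0,0,0],[0,0,0],[0,0,0],[0,0,0],[0,0,0],[0,0,0]], grip=[0,0,0,0,0,0,0,0,0,0])

```text
time_s: 24.1
tcp_pos: [0.6174, -0.0481, 0.0646]
ee_rot: [[-1.0, 0.019, 0.005], [0.019, 1.0, 0.001], [-0.005, 0.002, -1.0]]
wrist_force: [4.1, 4.4, -1.8]
gripper_width: 0.258
gripper_force: 30.0
```

Request:
step_arm(linear=[[-3,0,0],[-3,0,0],[-2,0,0],[0,0,0],[0,0,0]], delta_rot=[[0,0,0],[0,0,0],[0,0,0],[0,0,0],[0,0,0]], grip=[0,0,0,0,0])

```text
time_s: 24.72
tcp_pos: [0.6239, -0.0483, 0.0646]
ee_rot: [[-1.0, 0.02, 0.003], [0.02, 1.0, 0.001], [-0.002, 0.001, -1.0]]
wrist_force: [1.4, 5.6, 0.3]
gripper_width: 0.257
gripper_force: 30.0
```

Request:
step_arm(linear=[[-1,0,0],[0,0,0],[0,0,0],[0,0,0],[0,0,0],[0,0,-30],[0,0,-30],[9,30,0],[9,30.5,0],[0,0,0]], delta_rot=[[0,0,0],[0,0,0],[0,0,0],[0,0,0],[0,0,0],[0,0,0],[0,0,0],[0,0,0],[0,0,0],[0,0,0]], grip=[0,0,36,36,36,36,36,36,36,36])

```text
time_s: 25.98
tcp_pos: [0.6066, 0.0124, 0.1247]
ee_rot: [[-1.0, 0.018, -0.0], [0.018, 1.0, -0.0], [0.0, -0.0, -1.0]]
wrist_force: [0.2, -0.0, 0.5]
gripper_width: 0.41
gripper_force: 0.0
```

```bash
python3 - <<'E'
from h import *
np.set_printoptions(precision=4,suppress=True)
s=sense();print(s["tcp_pos"],s["wrist_force"],s["time_s"])
c=capture("wrist");save(c,"back.png",(220,60,420,300),2)
plates(c,s,["plate_short"],.084)
for l,h in dict(gauge_post=.065,gauge_pointer=.041).items():
    print(l,[(np.round(r["point"]),round(r["score"],2),atz(c,r["point"],h,s)[:2]) for r in landmark_of("wrist",l)[:2]])
for n in("side","scene"):
    k=capture(n)
    for l,h in dict(rack_checked=0,rack_store=0,gauge_post=.065).items():
        print(n,l,[(np.round(r["point"]),round(r["score"],2),atz(k,r["point"],h,s)[:2]) for r in landmark_of(n,l)[:2]])
E
```

```text
[0.6066 0.0124 0.1247] [ 0.1856 -0.048   0.5341] 25.975
plate_short 0.95 [[13.0, 247.0], [26.0, 198.0], [143.0, 228.0], [130.0, 277.0]] ctr [ 0.6131 -0.1608] len [np.float64(0.04134620259419413), np.float64(0.08024010081844232)] yaw 72.97379410264644
plate_short 0.81 [[397.0, 68.0], [513.0, 18.0], [519.0, 32.0], [403.0, 82.0]] ctr [0.4952 0.0973] len [np.float64(0.07196736134686499), np.float64(0.0092167277107798)] yaw 111.32613710317692
plate_short 0.8 [[313.0, 173.0], [327.0, 173.0], [327.0, 265.0], [313.0, 265.0]] ctr [0.6031 0.0124] len [np.float64(0.00943412044194804), np.float64(0.06843743789850726)] yaw -0.6976694368802387
gauge_post [(array([243., 239.]), 0.88, array([ 0.624 , -0.0488]))]
gauge_pointer [(array([305., 246.]), 0.83, array([ 0.6414, -0.0017]))]
side rack_checked []
side rack_store [(array([286., 288.]), 0.74, array([ 0.4837, -0.2592]))]
side gauge_post [(array([344., 212.]), 0.52, array([ 0.6205, -0.0477]))]
scene rack_checked [(array([266., 156.]), 0.92, array([0.5294, 0.3316]))]
scene rack_store [(array([366., 285.]), 0.73, array([ 0.489 , -0.2772]))]
scene gauge_post [(array([355., 197.]), 0.68, array([ 0.6253, -0.044 ]))]
```

Request:
step_arm(linear=[[-1,0,30],[0,0,25],[0,0,11.5],[0,0,0],[0,0,0],[0,0,0],[0,0,0],[0,0,0],[0,0,0],[0,0,-1]], delta_rot=[[0,0,0],[0,0,0],[0,0,0],[0,0,0],[0,0,0],[0,0,0],[0,0,0],[0,0,0],[0,0,0],[0,0,0]], grip=[36,36,36,36,0,0,0,0,0,0])

```text
time_s: 27.82
tcp_pos: [0.6078, 0.0112, 0.0588]
ee_rot: [[-1.0, 0.02, -0.001], [0.02, 1.0, 0.0], [0.001, 0.0, -1.0]]
wrist_force: [-0.5, 0.0, -0.1]
gripper_width: 0.097
gripper_force: 30.0
```

Request:
step_arm(linear=[[0,0,-15],[0,0,-28],[0,0,-45],[0,0,-43],[16,37.3,0],[16,37.3,0],[16,37.3,0],[16,37.3,0],[16,37.3,0],[0,0,0]], delta_rot=[[0,0,0],[0,0,0],[0,0,0],[0,0,0],[0,0,0],[0,0,0],[0,0,0],[0,0,0],[0,0,0],[0,0,0]], grip=[0,0,0,0,0,0,0,0,0,0])

```text
time_s: 29.08
tcp_pos: [0.5311, 0.2014, 0.191]
ee_rot: [[-1.0, 0.016, 0.001], [0.016, 1.0, 0.001], [-0.001, 0.001, -1.0]]
wrist_force: [-1.0, -1.0, -0.9]
gripper_width: 0.099
gripper_force: 30.0
```

```bash
python3 - <<'E'
from h import *
np.set_printoptions(precision=4,suppress=True)
s=sense();print(s["tcp_pos"],s["gripper_width"]*87,s["time_s"])
c=capture("wrist");save(c,"rc.png")
plates(c,s,["rack_checked"],.04)
print([(np.round(r["point"]),round(r["score"],2),atz(c,r["point"],0,s)[:2]) for r in landmark_of("wrist","rack_checked")[:2]])
E
```

```text
[0.5311 0.2014 0.191 ] 8.641460624128852 29.075
rack_checked 0.84 [[359.0, 234.0], [383.0, 109.0], [539.0, 139.0], [515.0, 263.0]] ctr [0.5344 0.3378] len [np.float64(0.13238856856596404), np.float64(0.16213852254859534)] yaw 78.7813969328106
[(array([435., 183.]), 0.75, array([0.5355, 0.3375]))]
```

View pics/rc.png

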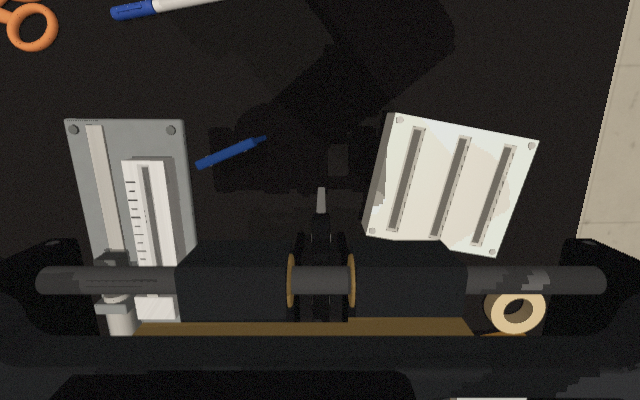

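Rack_checked is at (450,185): slots (419,128)–(392,230), (463,138)–(436,238), (510,147)–(478,244). I compute slot lines.

```bash
python3 - <<'E'
from h import *
np.set_printoptions(precision=4,suppress=True)
s=sense();c=capture("wrist")
P=lambda p,z=.04:atz(c,p,z,s)[:2]
sc=np.array([P(p) for p in((399,120),(531,143),(493,252),(372,231))]);print("screws",sc,"ctr",sc.mean(0))
for a,b in(((419,128),(392,230)),((463,138),(436,238)),((510,147),(478,244))):
    A,B=P(a),P(b);d=B-A;print((A+B)/2,np.linalg.norm(d),np.degrees(np.arctan2(d[1],d[0])))
E
```

```text
screws [[0.4629 0.2783]
 [0.4881 0.413 ]
 [0.6079 0.3907]
 [0.58   0.2546]] ctr [0.5347 0.3341]
[0.5252 0.2876] 0.1105364518483582 -11.595948333371517
[0.5357 0.3346] 0.10951713960030497 -9.56996408649799
[0.5448 0.3825] 0.10796721611200205 -10.48418305697366
```

Request:
step_arm(linear=[[-2,33,0],[0,33,0],[0,33,0],[0,34,0],[0,0,30],[0,0,30],[0,0,29],[0,0,0],[0,0,0]], delta_rot=[[0,0,0],[0,0,0],[0,0,0],[0,0,0],[0,0,0.086],[0,0,0.086],[0,0,0],[0,0,0],[0,0,0]], grip=[0,0,0,0,0,0,0,0,0])

```text
time_s: 30.4
tcp_pos: [0.5378, 0.3321, 0.1023]
ee_rot: [[-0.981, 0.192, 0.002], [0.192, 0.981, 0.001], [-0.002, 0.001, -1.0]]
wrist_force: [-0.1, 0.9, -1.1]
gripper_width: 0.102
gripper_force: 30.0
```

```bash
python3 - <<'E'
from h import *
np.set_printoptions(precision=4,suppress=True)
s=sense();c=capture("wrist");save(c,"rc2.png",(200,90,440,280),2.6);print(s["tcp_pos"],s["time_s"],s["ee_rot"][:2,0])
for d in(.03,.045): print(proj(c,s["tcp_pos"]+s["ee_rot"]@np.array([d,0,s["tcp_pos"][2]-.04]),s))
plates(c,s,["rack_checked"],.04)
print([(np.round(r["point"]),round(r["score"],2),atz(c,r["point"],0,s)[:2]) for r in landmark_of("wrist","rack_checked")[:2]])
E
```

```text
[0.5378 0.3321 0.1023] 30.4 [-0.9815  0.1916]
[320.2902 177.9456]
[320.285  157.8974]
rack_checked 0.83 [[219.0, 246.0], [221.0, 119.0], [431.0, 121.0], [430.0, 249.0]] ctr [0.5165 0.3403] len [np.float64(0.09896126629987566), np.float64(0.14945180402274552)] yaw 78.27790571042324
[(array([324., 198.]), 0.97, array([0.535 , 0.3359]))]
```

View pics/rc2.png

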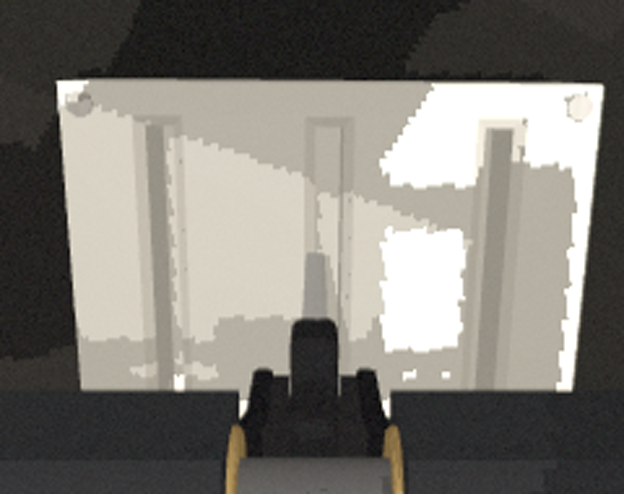

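Middle slot mouth centre at crop col 330, plate at 315 → shift ≈ +4 mm in tool y, +3 mm in tool x; then lower part-way and watch force.

Request:
step_arm(linear=[[3,4,0],[0,0,8],[0,0,8],[0,0,8],[0,0,8],[0,0,0],[0,0,0]], delta_rot=[[0,0,0],[0,0,0],[0,0,0],[0,0,0],[0,0,0],[0,0,0],[0,0,0]], grip=[0,0,0,0,0,0,0])

```text
time_s: 31.42
tcp_pos: [0.5346, 0.3368, 0.0691]
ee_rot: [[-0.982, 0.191, 0.0], [0.191, 0.982, 0.0], [-0.0, 0.0, -1.0]]
wrist_force: [-1.2, 0.2, -1.3]
gripper_width: 0.1
gripper_force: 30.0
```

Request:
step_arm(linear=[[0,0,6],[0,0,5],[0,0,3],[0,0,0],[0,0,0]], delta_rot=[[0,0,0],[0,0,0],[0,0,0],[0,0,0],[0,0,0]], grip=[0,0,0,0,0])

```text
time_s: 32.05
tcp_pos: [0.5344, 0.3367, 0.055]
ee_rot: [[-0.982, 0.191, 0.0], [0.191, 0.982, 0.0], [0.0, 0.0, -1.0]]
wrist_force: [0.1, 0.1, -1.4]
gripper_width: 0.099
gripper_force: 30.0
```

Request:
step_arm(linear=[[0,0,1],[0,0,0],[0,0,0],[0,0,0],[0,0,0],[0,0,-35],[0,0,-40],[0,0,-40],[0,0,-30],[0,0,0]], delta_rot=[[0,0,0],[0,0,0],[0,0,0],[0,0,0],[0,0,0],[0,0,0],[0,0,0],[0,0,-0.121],[0,0,-0.121],[0,0,-0.121]], grip=[0,20,36,36,36,36,36,36,36,36])

```text
time_s: 33.3
tcp_pos: [0.5357, 0.3377, 0.2027]
ee_rot: [[-0.985, -0.174, 0.005], [-0.174, 0.985, 0.005], [-0.006, 0.004, -1.0]]
wrist_force: [-0.3, -0.2, 0.4]
gripper_width: 0.414
gripper_force: 0.0
```

```bash
python3 - <<'E'
from h import *
np.set_printoptions(precision=4,suppress=True)
s=sense();c=capture("wrist");save(c,"rc3.png",(200,60,440,280),2.4);print(s["tcp_pos"],s["time_s"],s["ee_rot"][:2,0])
plates(c,s,["plate_short"],.08);plates(c,s,["rack_checked"],.04)
E
```

```text
[0.5357 0.3377 0.2027] 33.3 [-0.9847 -0.1742]
plate_short 0.9 [[302.0, 220.0], [325.0, 158.0], [337.0, 162.0], [314.0, 225.0]] ctr [0.5324 0.3366] len [np.float64(0.06583710835662589), np.float64(0.012057857275277244)] yaw 169.8922694405511
plate_short 0.9 [[56.0, 104.0], [153.0, 84.0], [157.0, 102.0], [60.0, 123.0]] ctr [0.4854 0.1365] len [np.float64(0.08955267344652912), np.float64(0.015267623021914981)] yaw 110.89901530881667
rack_checked 0.61 [[231.0, 212.0], [274.0, 97.0], [410.0, 149.0], [366.0, 264.0]] ctr [0.5335 0.3387] len [np.float64(0.13318600653507315), np.float64(0.14978872891521375)] yaw 80.06580765630778
```

Request:
step_arm(linear=[[11,-46,0],[11,-46,0],[11,-46,0],[11,-46,0],[11,-46,0],[11,-46,0],[11,-46,0]], delta_rot=[[0,0,0],[0,0,0],[0,0,0],[0,0,0],[0,0,0],[0,0,0],[0,0,0]], grip=[36,36,36,36,36,36,36])

```text
time_s: 34.33
tcp_pos: [0.5126, 0.0048, 0.1985]
ee_rot: [[-0.986, -0.168, -0.001], [-0.168, 0.986, -0.0], [0.001, -0.0, -1.0]]
wrist_force: [0.1, 0.6, -0.2]
gripper_width: 0.413
gripper_force: 0.0
```

Request:
step_arm(linear=[[11,-46,0],[11,-46,0],[11,-46,0],[11,-46,0],[11,-46,0],[11,-46,0],[11,-42,0],[0,0,0],[0,0,0]], delta_rot=[[0,0,0],[0,0,0],[0,0,0],[0,0,0],[0,0,0],[0,0,0],[0,0,0],[0,0,0],[0,0,0]], grip=[36,36,36,36,36,36,36,36,36])

```text
time_s: 35.45
tcp_pos: [0.491, -0.3198, 0.1983]
ee_rot: [[-0.986, -0.168, -0.001], [-0.168, 0.986, 0.001], [0.001, 0.001, -1.0]]
wrist_force: [-0.8, 0.2, 0.5]
gripper_width: 0.412
gripper_force: 0.0
```

```bash
python3 - <<'E'
from h import *
np.set_printoptions(precision=4,suppress=True)
s=sense();c=capture("wrist");print(s["tcp_pos"],s["time_s"],s["ee_rot"][:2,0])
plates(c,s,["plate_long"],.08);plates(c,s,["rack_store"],.04)
a=cv2.imread("pics/rc3.png");b=c["img"][80:300,200:440,::-1]
cv2.imwrite("pics/two.png",np.hstack([cv2.resize(a,(390,358)),cv2.resize(b,(390,358))]))
E
```

```text
[ 0.491  -0.3198  0.1983] 35.45 [-0.9857 -0.1685]
plate_long 0.55 [[312.0, 142.0], [322.0, 142.0], [322.0, 247.0], [312.0, 247.0]] ctr [ 0.4911 -0.3228] len [np.float64(0.00906803869911369), np.float64(0.10322742437668575)] yaw 9.770366980326735
rack_store 0.81 [[289.0, 246.0], [292.0, 125.0], [438.0, 128.0], [436.0, 249.0]] ctr [ 0.4855 -0.273 ] len [np.float64(0.13417538404837084), np.float64(0.149925306385194)] yaw 98.52456323735454
```

View pics/two.png

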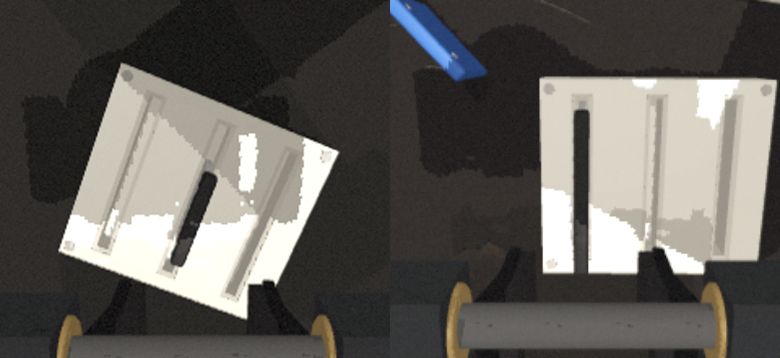

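Left: short plate stands fully in the checked rack's middle slot, central. Right: the long plate, slightly left of the gripper centre. Grip it.

Request:
step_arm(linear=[[0,-3.2,40],[0,0,40],[0,0,35],[0,0,20],[0,0,10],[0,0,0],[0,0,0],[0,0,0],[0,0,0],[0,0,0]], delta_rot=[[0,0,0],[0,0,0],[0,0,0],[0,0,0],[0,0,0],[0,0,0],[0,0,0],[0,0,0],[0,0,0],[0,0,0]], grip=[36,36,36,36,36,36,0,0,0,0])

```text
time_s: 36.85
tcp_pos: [0.4921, -0.3234, 0.0545]
ee_rot: [[-0.985, -0.17, 0.001], [-0.17, 0.985, -0.0], [-0.001, -0.0, -1.0]]
wrist_force: [0.5, 0.6, 1.7]
gripper_width: 0.104
gripper_force: 30.0
```

Request:
step_arm(linear=[[0,0,0],[0,0,0]], delta_rot=[[0,0,0],[0,0,0]], grip=[0,0])

```text
time_s: 37.1
tcp_pos: [0.4921, -0.3234, 0.0545]
ee_rot: [[-0.985, -0.17, 0.0], [-0.17, 0.985, -0.0], [-0.0, -0.0, -1.0]]
wrist_force: [0.0, 0.8, 3.2]
gripper_width: 0.102
gripper_force: 30.0
```

Request:
step_arm(linear=[[0,0,-15],[0,0,-25],[0,0,-40],[0,0,-40],[0,0,0],[-11.8,48.3,0],[-11.8,48.3,0],[-11.8,48.3,0],[-11.8,48.3,0],[-11.8,48.3,0]], delta_rot=[[0,0,0],[0,0,0],[0,0,0],[0,0,0.095],[0,0,0.095],[0,0,0],[0,0,0],[0,0,0],[0,0,0],[0,0,0]], grip=[0,0,0,0,0,0,0,0,0,0])

```text
time_s: 38.35
tcp_pos: [0.5557, -0.0814, 0.1747]
ee_rot: [[-1.0, 0.019, 0.001], [0.019, 1.0, 0.0], [-0.001, 0.0, -1.0]]
wrist_force: [0.1, 0.0, -1.3]
gripper_width: 0.101
gripper_force: 30.0
```

Request:
step_arm(linear=[[-11.8,48.3,0],[-11.8,48.1,0],[0,0,0],[0,0,25],[0,0,25],[0,0,8],[0,0,0],[0,0,0]], delta_rot=[[0,0,0],[0,0,0],[0,0,0],[0,0,0],[0,0,0],[0,0,0],[0,0,0],[0,0,0]], grip=[0,0,0,0,0,0,0,0])

```text
time_s: 39.35
tcp_pos: [0.5818, 0.0128, 0.1173]
ee_rot: [[-1.0, 0.019, 0.002], [0.019, 1.0, 0.0], [-0.002, 0.0, -1.0]]
wrist_force: [-0.4, -0.3, -1.0]
gripper_width: 0.099
gripper_force: 30.0
```

```bash
python3 - <<'E'
from h import *
np.set_printoptions(precision=4,suppress=True)
s=sense();c=capture("wrist");save(c,"chan2.png",(220,60,420,270),2.8);print(s["tcp_pos"],s["time_s"],s["ee_rot"][:2,0])
for d in(-.05,.05): print("plate end",proj(c,s["tcp_pos"]+s["ee_rot"]@np.array([d,0,.0445]),s))
E
```

```text
[0.5818 0.0128 0.1173] 39.35 [-0.9998  0.0193]
plate end [320.2178 285.437 ]
plate end [320.1703 153.9432]
```

View pics/chan2.png

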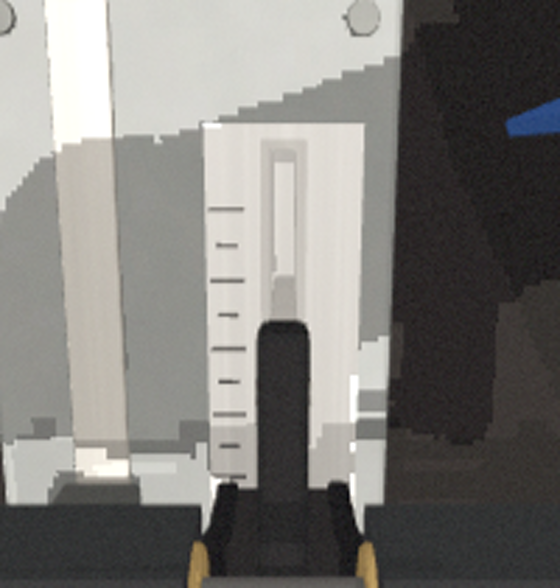

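Plate (col 283) and channel (col 284) aligned; lower and push to the stop.

Request:
step_arm(linear=[[0,0,20],[0,0,15],[0,0,10],[0,0,7],[0,0,4],[0,0,2],[0,0,0],[0,0,0]], delta_rot=[[0,0,0],[0,0,0],[0,0,0],[0,0,0],[0,0,0],[0,0,0],[0,0,0],[0,0,0]], grip=[0,0,0,0,0,0,0,0])

```text
time_s: 40.4
tcp_pos: [0.5813, 0.013, 0.0585]
ee_rot: [[-1.0, 0.019, 0.001], [0.019, 1.0, 0.0], [-0.001, 0.0, -1.0]]
wrist_force: [-0.8, -0.2, 1.0]
gripper_width: 0.098
gripper_force: 30.0
```

Request:
step_arm(linear=[[-2,0,0],[-2,0,0],[-1,0,0],[-1,0,0],[0,0,0],[0,0,0]], delta_rot=[[0,0,0],[0,0,0],[0,0,0],[0,0,0],[0,0,0],[0,0,0]], grip=[0,0,0,0,0,0])

```text
time_s: 41.15
tcp_pos: [0.5867, 0.0127, 0.0585]
ee_rot: [[-1.0, 0.019, -0.001], [0.019, 1.0, -0.0], [0.001, -0.0, -1.0]]
wrist_force: [-4.0, 0.4, 5.1]
gripper_width: 0.099
gripper_force: 30.0
```

Request:
step_arm(linear=[[-1,0,0],[-1,0,0],[0,0,0],[0,0,0]], delta_rot=[[0,0,0],[0,0,0],[0,0,0],[0,0,0]], grip=[0,0,0,0])

```text
time_s: 41.65
tcp_pos: [0.5886, 0.0126, 0.0585]
ee_rot: [[-1.0, 0.019, -0.001], [0.019, 1.0, -0.0], [0.001, -0.0, -1.0]]
wrist_force: [-3.8, 0.5, 5.9]
gripper_width: 0.1
gripper_force: 30.0
```

Request:
step_arm(linear=[[-1,0,0],[-1,0,0],[0,0,0],[0,0,0]], delta_rot=[[0,0,0],[0,0,0],[0,0,0],[0,0,0]], grip=[0,0,0,0])

```text
time_s: 42.15
tcp_pos: [0.5886, 0.0124, 0.0585]
ee_rot: [[-1.0, 0.019, -0.005], [0.019, 1.0, -0.001], [0.005, -0.001, -1.0]]
wrist_force: [-8.0, 1.4, 9.6]
gripper_width: 0.1
gripper_force: 30.0
```

Request:
step_arm(linear=[[-1,0,0],[-1,0,0],[0,0,0],[0,0,0]], delta_rot=[[0,0,0],[0,0,0],[0,0,0],[0,0,0]], grip=[0,0,0,0])

```text
time_s: 42.65
tcp_pos: [0.5886, 0.0123, 0.0585]
ee_rot: [[-1.0, 0.02, -0.009], [0.02, 1.0, -0.001], [0.009, -0.002, -1.0]]
wrist_force: [-12.9, 2.8, 14.3]
gripper_width: 0.1
gripper_force: 30.0
```

Request:
step_arm(linear=[[4,0,0],[0,0,0],[0,0,0],[0,0,0],[0,0,0],[0,0,-20],[0,0,-25],[0,0,-21],[-18,-29,0],[-19,-29.2,0]], delta_rot=[[0,0,0],[0,0,0],[0,0,0],[0,0,0],[0,0,0],[0,0,0],[0,0,0],[0,0,0],[0,0,0],[0,0,0]], grip=[0,20,42,42,42,42,42,42,42,42])

```text
time_s: 43.9
tcp_pos: [0.6255, -0.0463, 0.1247]
ee_rot: [[-1.0, 0.018, 0.001], [0.018, 1.0, 0.0], [-0.001, 0.0, -1.0]]
wrist_force: [-0.4, -0.4, -1.1]
gripper_width: 0.483
gripper_force: 0.0
```

Request:
step_arm(linear=[[0,0,0],[0,0,0]], delta_rot=[[0,0,0],[0,0,0]], grip=[42,42])

```text
time_s: 44.15
tcp_pos: [0.6245, -0.046, 0.1236]
ee_rot: [[-1.0, 0.02, -0.001], [0.02, 1.0, 0.0], [0.001, 0.0, -1.0]]
wrist_force: [-0.4, -0.3, -0.0]
gripper_width: 0.486
gripper_force: 0.0
```

```bash
python3 - <<'E'
from h import *
np.set_printoptions(precision=4,suppress=True)
s=sense();c=capture("wrist");print(s["tcp_pos"],s["time_s"],s["ee_rot"][:2,0])
for l,h in dict(gauge_stop=.014,gauge_post=.065,gauge_pointer=.041).items():
    print(l,[(np.round(r["point"]),round(r["score"],2),atz(c,r["point"],h,s)[:2]) for r in landmark_of("wrist",l)[:2]])
plates(c,s,["plate_long"],.084)
for n in("scene","side"):
    k=capture(n);print(n,[(np.round(r["point"]),round(r["score"],2),atz(k,r["point"],0)[:2]) for r in landmark_of(n,"rack_checked")[:2]])
E
```

```text
[ 0.6245 -0.046   0.1236] 44.15 [-0.9998  0.0196]
gauge_stop [(array([378., 219.]), 0.92, array([0.644 , 0.0082]))]
gauge_post [(array([316., 218.]), 0.89, array([ 0.6244, -0.0491]))]
gauge_pointer [(array([372., 226.]), 0.56, array([ 0.6411, -0.0019]))]
plate_long 0.66 [[379.0, 244.0], [389.0, 99.0], [419.0, 101.0], [410.0, 246.0]] ctr [0.5905 0.0076] len [np.float64(0.09832833130752576), np.float64(0.01912071688877394)] yaw 178.45610685832997
scene [(array([263., 157.]), 0.79, array([0.5195, 0.3295]))]
side [(array([318., 160.]), 0.88, array([0.5442, 0.3551]))]
```

Request:
step_arm(linear=[[0,-2,25],[0,0,20],[0,0,14],[0,0,0],[0,0,0],[0,0,0],[0,0,0],[0,0,0],[0,0,0],[0,0,0]], delta_rot=[[0,0,0],[0,0,0],[0,0,0],[0,0,0],[0,0,0],[0,0,0],[0,0,0],[0,0,0],[0,0,0],[0,0,0]], grip=[42,42,42,42,0,0,0,0,0,0])

```text
time_s: 45.85
tcp_pos: [0.6253, -0.0482, 0.0658]
ee_rot: [[-1.0, 0.019, 0.001], [0.019, 1.0, -0.0], [-0.001, -0.0, -1.0]]
wrist_force: [-1.1, -0.8, 5.5]
gripper_width: 0.257
gripper_force: 30.0
```

Request:
step_arm(linear=[[2,0,0],[2,0,0],[2,0,0],[2,0,0],[4,0,0],[6,0,0],[6,0,0],[6,0,0],[6,0,0],[6,0,0]], delta_rot=[[0,0,0],[0,0,0],[0,0,0],[0,0,0],[0,0,0],[0,0,0],[0,0,0],[0,0,0],[0,0,0],[0,0,0]], grip=[0,0,0,0,0,0,0,0,0,0])

```text
time_s: 47.1
tcp_pos: [0.5845, -0.0472, 0.0658]
ee_rot: [[-1.0, 0.019, 0.004], [0.019, 1.0, 0.0], [-0.004, 0.0, -1.0]]
wrist_force: [7.0, -2.2, 4.9]
gripper_width: 0.26
gripper_force: 30.0
```

Request:
step_arm(linear=[[7,0,0],[7,0,0],[7,0,0],[7,0,0],[7,0,0],[7,0,0],[7,0,0],[5,0,0],[3,0,0],[0,0,0]], delta_rot=[[0,0,0],[0,0,0],[0,0,0],[0,0,0],[0,0,0],[0,0,0],[0,0,0],[0,0,0],[0,0,0],[0,0,0]], grip=[0,0,0,0,0,0,0,0,0,0])

```text
time_s: 48.35
tcp_pos: [0.5288, -0.0459, 0.0658]
ee_rot: [[-1.0, 0.018, 0.007], [0.018, 1.0, 0.0], [-0.007, 0.001, -1.0]]
wrist_force: [9.8, -3.0, 2.2]
gripper_width: 0.256
gripper_force: 30.0
```

Request:
step_arm(linear=[[0,0,0],[0,0,0]], delta_rot=[[0,0,0],[0,0,0]], grip=[0,0])

```text
time_s: 48.6
tcp_pos: [0.529, -0.0459, 0.0658]
ee_rot: [[-1.0, 0.018, 0.007], [0.018, 1.0, 0.0], [-0.007, 0.001, -1.0]]
wrist_force: [8.9, -3.6, 1.9]
gripper_width: 0.26
gripper_force: 30.0
```

```bash
python3 - <<'E'
from h import *
np.set_printoptions(precision=4,suppress=True)
s=sense();print(s["tcp_pos"],s["wrist_force"])
for n in("wrist","side","scene"):
    k=capture(n)
    for l,h in dict(gauge_post=.065,gauge_pointer=.041).items():
        print(n,l,[(np.round(r["point"]),round(r["score"],2),atz(k,r["point"],h,s)[:2]) for r in landmark_of(n,l)[:2]])
E
```

```text
[ 0.529  -0.0459  0.0658] [ 8.9271 -3.6189  1.9184]
wrist gauge_post [(array([320., 249.]), 0.62, array([ 0.5288, -0.0458]))]
wrist gauge_pointer []
side gauge_post [(array([310., 211.]), 0.91, array([ 0.5319, -0.046 ])), (array([315., 205.]), 0.47, array([ 0.5442, -0.0178]))]
side gauge_pointer [(array([314., 205.]), 0.56, array([0.5404, 0.0138]))]
scene gauge_post []
scene gauge_pointer [(array([323., 205.]), 0.45, array([0.5405, 0.0027]))]
```

Request:
step_arm(linear=[[2,0,0],[1.2,0,0],[0.7,0,0],[0,0,0],[0,0,0],[0,0,0]], delta_rot=[[0,0,0],[0,0,0],[0,0,0],[0,0,0],[0,0,0],[0,0,0]], grip=[0,0,0,0,0,0])

```text
time_s: 49.8
tcp_pos: [0.5254, -0.0458, 0.0658]
ee_rot: [[-1.0, 0.018, 0.007], [0.018, 1.0, 0.0], [-0.007, 0.001, -1.0]]
wrist_force: [9.2, -4.0, 0.8]
gripper_width: 0.255
gripper_force: 30.0
```

Request:
step_arm(linear=[[0,0,0],[0,0,0],[0,0,0],[0,0,0],[0,0,0],[0,0,0],[0,0,0],[0,0,0],[0,0,0],[0,0,0]], delta_rot=[[0,0,0],[0,0,0],[0,0,0],[0,0,0],[0,0,0],[0,0,0],[0,0,0],[0,0,0],[0,0,0],[0,0,0]], grip=[0,0,0,0,0,0,0,0,0,0])

```text
time_s: 51.05
tcp_pos: [0.5254, -0.0458, 0.0658]
ee_rot: [[-1.0, 0.018, 0.008], [0.018, 1.0, 0.001], [-0.008, 0.001, -1.0]]
wrist_force: [10.3, -4.1, 1.5]
gripper_width: 0.256
gripper_force: 30.0
```

Request:
step_arm(linear=[[0,0,0],[0,0,0],[0,0,0],[0,0,0],[0,0,0],[0,0,0],[0,0,0],[0,0,0],[0,0,0],[0,0,0]], delta_rot=[[0,0,0],[0,0,0],[0,0,0],[0,0,0],[0,0,0],[0,0,0],[0,0,0],[0,0,0],[0,0,0],[0,0,0]], grip=[0,0,0,0,0,0,0,0,0,0])

```text
time_s: 52.3
tcp_pos: [0.5254, -0.0458, 0.0658]
ee_rot: [[-1.0, 0.018, 0.008], [0.018, 1.0, 0.0], [-0.008, 0.001, -1.0]]
wrist_force: [9.1, -4.2, 0.2]
gripper_width: 0.262
gripper_force: 30.0
```

Pull held at 99.9 mm for over 2.5 s. Ease home.

Request:
step_arm(linear=[[-4,0,0],[-6,0,0],[-6,0,0],[-6,0,0],[-6,0,0],[-6,0,0],[-6,0,0],[-6,0,0],[-6,0,0],[-6,0,0]], delta_rot=[[0,0,0],[0,0,0],[0,0,0],[0,0,0],[0,0,0],[0,0,0],[0,0,0],[0,0,0],[0,0,0],[0,0,0]], grip=[0,0,0,0,0,0,0,0,0,0])

```text
time_s: 53.55
tcp_pos: [0.5817, -0.0471, 0.0658]
ee_rot: [[-1.0, 0.019, 0.004], [0.019, 1.0, 0.0], [-0.004, 0.0, -1.0]]
wrist_force: [6.0, -2.4, 4.1]
gripper_width: 0.258
gripper_force: 30.0
```

Request:
step_arm(linear=[[-6,0,0],[-6,0,0],[-6,0,0],[-6,0,0],[-5,0,0],[-4,0,0],[-3,0,0],[-3,0,0],[-2,0,0],[0,0,0]], delta_rot=[[0,0,0],[0,0,0],[0,0,0],[0,0,0],[0,0,0],[0,0,0],[0,0,0],[0,0,0],[0,0,0],[0,0,0]], grip=[0,0,0,0,0,0,0,0,0,0])

```text
time_s: 54.8
tcp_pos: [0.6217, -0.0481, 0.0658]
ee_rot: [[-1.0, 0.019, 0.002], [0.019, 1.0, -0.0], [-0.002, -0.0, -1.0]]
wrist_force: [3.9, -1.3, 6.1]
gripper_width: 0.257
gripper_force: 30.0
```

Request:
step_arm(linear=[[-1,0,0],[-1,0,0],[0,0,0],[0,0,0]], delta_rot=[[0,0,0],[0,0,0],[0,0,0],[0,0,0]], grip=[0,0,0,0])

```text
time_s: 55.3
tcp_pos: [0.6234, -0.0481, 0.0658]
ee_rot: [[-1.0, 0.019, 0.001], [0.019, 1.0, -0.0], [-0.001, -0.0, -1.0]]
wrist_force: [3.1, -2.1, 6.2]
gripper_width: 0.254
gripper_force: 30.0
```

Request:
step_arm(linear=[[-1,0,0],[-1,0,0],[-0.7,0,0],[0,0,0],[0,0,0]], delta_rot=[[0,0,0],[0,0,0],[0,0,0],[0,0,0],[0,0,0]], grip=[0,0,0,0,0])

```text
time_s: 55.92
tcp_pos: [0.6252, -0.0482, 0.0658]
ee_rot: [[-1.0, 0.019, -0.001], [0.019, 1.0, -0.0], [0.001, -0.0, -1.0]]
wrist_force: [1.6, -1.7, 7.1]
gripper_width: 0.259
gripper_force: 30.0
```

Request:
step_arm(linear=[[-0.8,0,0],[0,0,0],[0,0,0],[0,0,0],[0,0,0],[0,0,-30],[0,0,-28],[19,30,0],[19,30,0],[0,0,0]], delta_rot=[[0,0,0],[0,0,0],[0,0,0],[0,0,0],[0,0,0],[0,0,0],[0,0,0],[0,0,0],[0,0,0],[0,0,0]], grip=[0,0,36,36,36,36,36,36,36,36])

```text
time_s: 57.18
tcp_pos: [0.5879, 0.0141, 0.1227]
ee_rot: [[-1.0, 0.017, -0.002], [0.017, 1.0, 0.0], [0.002, 0.0, -1.0]]
wrist_force: [0.9, -0.5, 1.0]
gripper_width: 0.413
gripper_force: 0.0
```

```bash
python3 - <<'E'
from h import *
np.set_printoptions(precision=4,suppress=True)
s=sense();c=capture("wrist");print(s["tcp_pos"],s["time_s"],s["ee_rot"][:2,0])
for l,h in dict(gauge_post=.065,gauge_pointer=.041).items():
    print(l,[(np.round(r["point"]),round(r["score"],2),atz(c,r["point"],h,s)[:2]) for r in landmark_of("wrist",l)[:2]])
plates(c,s,["plate_long"],.084)
E
```

```text
[0.5879 0.0141 0.1227] 57.175 [-0.9999  0.0167]
gauge_post [(array([243., 265.]), 0.84, array([ 0.6261, -0.0482]))]
gauge_pointer []
plate_long 0.77 [[313.0, 150.0], [326.0, 150.0], [326.0, 265.0], [313.0, 265.0]] ctr [0.576  0.0138] len [np.float64(0.008501120462255443), np.float64(0.08292676651981465)] yaw -0.6836791360509358
```

Request:
step_arm(linear=[[0,-1,30],[0,0,25],[0,0,9.5],[0,0,0],[0,0,0],[0,0,0],[0,0,0],[0,0,0],[0,0,0],[0,0,-1]], delta_rot=[[0,0,0],[0,0,0],[0,0,0],[0,0,0],[0,0,0],[0,0,0],[0,0,0],[0,0,0],[0,0,0],[0,0,0]], grip=[36,36,36,36,0,0,0,0,0,0])

```text
time_s: 58.62
tcp_pos: [0.5893, 0.0115, 0.0593]
ee_rot: [[-1.0, 0.019, -0.001], [0.019, 1.0, -0.0], [0.001, -0.0, -1.0]]
wrist_force: [-0.1, -0.4, -1.0]
gripper_width: 0.098
gripper_force: 29.9
```

Request:
step_arm(linear=[[0,0,-15],[0,0,-28],[0,0,-45],[0,0,-43],[12,37.3,0],[12,37.3,0],[12,37.3,0],[12,37.3,0],[12,37.3,0],[0,0,0]], delta_rot=[[0,0,0],[0,0,0],[0,0,0],[0,0,0],[0,0,0],[0,0,0],[0,0,0],[0,0,0],[0,0,0],[0,0,0]], grip=[0,0,0,0,0,0,0,0,0,0])

```text
time_s: 59.88
tcp_pos: [0.5326, 0.2012, 0.1914]
ee_rot: [[-1.0, 0.016, 0.001], [0.016, 1.0, 0.001], [-0.001, 0.001, -1.0]]
wrist_force: [0.4, -0.5, -0.3]
gripper_width: 0.097
gripper_force: 29.9
```

```bash
python3 - <<'E'
from h import *
np.set_printoptions(precision=4,suppress=True)
s=sense();print(s["tcp_pos"],s["gripper_width"]*87,s["time_s"],s["ee_rot"][:2,0])
c=capture("wrist");save(c,"rc4.png")
plates(c,s,["rack_checked"],.04);plates(c,s,["plate_short"],.08)
print([(np.round(r["point"]),round(r["score"],2),atz(c,r["point"],0,s)[:2]) for r in landmark_of("wrist","rack_checked")[:2]])
E
```

```text
[0.5326 0.2012 0.1914] 8.402265167840632 59.875 [-0.9999  0.0157]
rack_checked 0.68 [[347.0, 218.0], [374.0, 90.0], [527.0, 121.0], [500.0, 250.0]] ctr [0.5179 0.3237] len [np.float64(0.13306225577068195), np.float64(0.15679169024655515)] yaw 78.15194988403108
rack_checked 0.39 [[93.0, 265.0], [93.0, 250.0], [128.0, 250.0], [128.0, 265.0]] ctr [ 0.6082 -0.0367] len [np.float64(0.01893407573937606), np.float64(0.039182867221880385)] yaw 89.08732250449972
plate_short 0.93 [[194.0, 160.0], [263.0, 129.0], [267.0, 139.0], [199.0, 169.0]] ctr [0.4855 0.122 ] len [np.float64(0.06825315307938822), np.float64(0.008767885954102368)] yaw 111.89758286244053
plate_short 0.61 [[421.0, 208.0], [439.0, 145.0], [460.0, 151.0], [442.0, 214.0]] ctr [0.5165 0.3113] len [np.float64(0.05899824204256711), np.float64(0.019620526787985444)] yaw 168.72097979115094
plate_short 0.25 [[93.0, 250.0], [128.0, 250.0], [128.0, 265.0], [93.0, 265.0]] ctr [ 0.589  -0.0061] len [np.float64(0.034178870990135536), np.float64(0.016423511656849223)] yaw 89.08732250449982
[]
```

View pics/rc4.png

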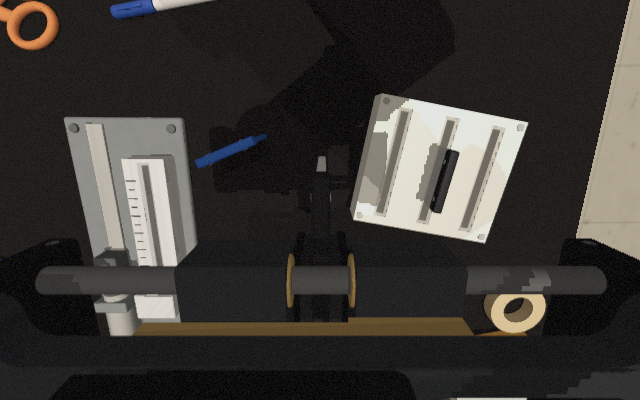

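The rack was knocked about 15 mm toward the robot. The short plate still stands in its middle slot at (445,180); the near slot runs (405,112)–(378,213). I have now viewed 17 pictures, over the limit of 14, so from here I measure numerically only.

```bash
python3 - <<'E'
from h import *
np.set_printoptions(precision=4,suppress=True)
s=sense();c=capture("wrist")
P=lambda p,z=.04:atz(c,p,z,s)[:2]
sc=np.array([P(p) for p in((386,100),(520,127),(482,238),(360,214))]);print("screws",sc,"ctr",sc.mean(0))
for i,j in((0,3),(1,2)):
    d=sc[j]-sc[i];print("yaw",np.degrees(np.arctan2(d[1],d[0])))
d=sc[1]-sc[0];print(np.degrees(np.arctan2(d[1],d[0]))-90)
for a,b in(((405,112),(378,213)),((452,119),(424,220)),((499,129),(465,229))):
    A,B=P(a),P(b);d=B-A;print((A+B)/2,np.linalg.norm(d),np.degrees(np.arctan2(d[1],d[0])))
E
```

```text
screws [[0.445  0.2643]
 [0.4733 0.3991]
 [0.5921 0.376 ]
 [0.5615 0.2407]] ctr [0.518 0.32 ]
yaw -11.448989531670986
yaw -11.021646689424726
-11.864289180080902
[0.5087 0.2718] 0.1067196250960423 -12.63644702595485
[0.517  0.3204] 0.10742341447312773 -10.785737750926677
[0.528  0.3672] 0.10858113744519797 -11.895324516803072
```

Request:
step_arm(linear=[[9,25,0],[10,25,0],[9,23.6,0],[0,0,30],[0,0,30],[0,0,29],[0,0,0],[0,0,0]], delta_rot=[[0,0,0],[0,0,0],[0,0,0],[0,0,0.0935],[0,0,0.0935],[0,0,0],[0,0,0],[0,0,0]], grip=[0,0,0,0,0,0,0,0])

```text
time_s: 61.12
tcp_pos: [0.5077, 0.2733, 0.1028]
ee_rot: [[-0.979, 0.205, 0.002], [0.205, 0.979, 0.001], [-0.002, 0.001, -1.0]]
wrist_force: [-0.1, 0.3, -0.4]
gripper_width: 0.101
gripper_force: 29.9
```

```bash
python3 - <<'E'
from h import *
np.set_printoptions(precision=4,suppress=True)
s=sense();c=capture("wrist");save(c,"rc5.png");np.save("rc5.npy",c["img"]);print(s["tcp_pos"],s["time_s"],s["ee_rot"][:2,0])
print([(np.round(r["point"]),round(r["score"],2),atz(c,r["point"],0,s)[:2]) for r in landmark_of("wrist","rack_checked")[:2]])
for r in silhouettes("wrist","rack_checked")[:1]:
    m=r["mask"]
    for y in(120,130,140,160,180): 
        x=np.nonzero(m[y])[0]
        if len(x):print(y,x.min(),x.max())
for r in silhouettes("wrist","plate_long")[:2]:
    m=r["mask"]
    for y in range(110,270,20):
        x=np.nonzero(m[y])[0]
        if len(x):print("pl",y,x.min(),x.max())
g=c["img"].mean(2).astype(int)
for y in range(122,165,6): print(y,g[y-1:y+2,296:352].mean(0).astype(int).tolist())
E
```

```text
[0.5077 0.2733 0.1028] 61.125 [-0.9787  0.2051]
[(array([376., 202.]), 0.55, array([0.5183, 0.3224]))]
130 286 493
140 286 492
160 287 488
180 288 486
pl 170 316 325
pl 190 311 329
pl 210 311 329
pl 230 312 329
pl 250 312 329
122 [24, 21, 23, 23, 24, 25, 19, 21, 23, 23, 21, 18, 22, 23, 24, 20, 25, 24, 22, 22, 22, 24, 26, 24, 16, 22, 22, 24, 25, 21, 20, 20, 24, 26, 23, 25, 22, 22, 18, 25, 20, 23, 18, 24, 23, 21, 25, 25, 22, 25, 22, 20, 20, 23, 23, 23]
128 [152, 151, 151, 151, 151, 152, 152, 151, 152, 151, 152, 151, 152, 150, 152, 150, 152, 154, 153, 153, 152, 153, 152, 154, 154, 152, 153, 153, 152, 154, 154, 153, 154, 153, 154, 152, 152, 153, 153, 153, 153, 154, 154, 154, 154, 153, 153, 153, 153, 153, 153, 154, 153, 155, 156, 155]
134 [126, 123, 144, 159, 159, 160, 160, 159, 161, 160, 160, 160, 160, 159, 160, 160, 161, 160, 159, 160, 161, 161, 161, 160, 160, 159, 159, 158, 160, 161, 160, 160, 160, 161, 160, 159, 160, 160, 160, 161, 160, 159, 161, 160, 159, 159, 159, 159, 160, 159, 159, 159, 158, 160, 159, 159]
140 [135, 138, 155, 160, 160, 160, 160, 159, 160, 159, 161, 160, 160, 161, 
[... 649 characters left out ...]
 161, 153, 135, 146, 150, 148, 149, 159, 160, 160, 161, 161, 160, 160, 160, 160, 160, 159, 159, 160, 159, 187, 249, 252, 252, 253]
158 [193, 194, 193, 194, 194, 193, 193, 194, 193, 193, 194, 192, 191, 193, 195, 193, 193, 181, 164, 162, 162, 163, 136, 136, 131, 130, 132, 135, 133, 141, 159, 159, 135, 147, 149, 149, 151, 160, 161, 160, 161, 160, 161, 161, 160, 159, 160, 160, 161, 160, 160, 160, 159, 252, 252, 252]
164 [192, 193, 193, 193, 193, 193, 194, 193, 193, 193, 192, 193, 193, 193, 194, 194, 194, 194, 174, 172, 171, 145, 137, 136, 136, 137, 136, 138, 136, 134, 158, 159, 139, 164, 174, 173, 178, 169, 168, 170, 169, 179, 181, 163, 160, 160, 160, 161, 160, 159, 160, 161, 160, 159, 159, 159]
```

```bash
python3 - <<'E'
from h import *
s=sense();c=capture("wrist");g=c["img"].mean(2)
print([int(v) for v in g[124:200,321]]);print([int(v) for v in g[124:160,316]])
R=s["ee_rot"];t=s["tcp_pos"]
f=lambda p,z:((atz(c,p,z,s)-t)@R[:,0]*1000).round(1)
print("plate end",[(r,f((321,r),.0582)) for r in(153,155,157)],"rack edge",[(r,f((321,r),.04)) for r in(124,126,128)],"slot mouth",[(r,f((321,r),.04)) for r in(136,138,140)],"slot inner",[(r,f((321,r),.037)) for r in(142,144,146)])
E
```

```text
[15, 26, 78, 133, 152, 162, 165, 163, 165, 165, 165, 164, 164, 165, 163, 166, 166, 155, 148, 147, 145, 161, 165, 166, 164, 165, 164, 164, 165, 164, 164, 164, 145, 133, 138, 138, 141, 143, 141, 141, 142, 141, 141, 141, 141, 140, 139, 93, 32, 26, 31, 30, 32, 33, 38, 35, 32, 34, 32, 34, 36, 37, 37, 34, 39, 36, 33, 40, 38, 35, 27, 37, 36, 38, 42, 38]
[28, 26, 82, 131, 150, 161, 165, 165, 166, 165, 165, 162, 166, 166, 164, 165, 165, 153, 149, 148, 152, 152, 154, 154, 153, 153, 153, 154, 153, 153, 154, 153, 154, 153, 152, 172]
plate end [(153, np.float64(50.7)), (155, np.float64(49.3)), (157, np.float64(48.0))] rack edge [(124, np.float64(69.2)), (126, np.float64(67.8)), (128, np.float64(66.4))] slot mouth [(136, np.float64(60.8)), (138, np.float64(59.3)), (140, np.float64(57.9))] slot inner [(142, np.float64(56.2)), (144, np.float64(54.8)), (146, np.float64(53.3))]
```

Plate is 1 mm off the slot in y, 1.4 mm along it; correct and lower.

Request:
step_arm(linear=[[1.4,1.1,0],[0,0,8],[0,0,8],[0,0,6],[0,0,0],[0,0,0]], delta_rot=[[0,0,0],[0,0,0],[0,0,0],[0,0,0],[0,0,0],[0,0,0]], grip=[0,0,0,0,0,0])

```text
time_s: 62.12
tcp_pos: [0.5056, 0.2748, 0.0796]
ee_rot: [[-0.979, 0.205, 0.0], [0.205, 0.979, -0.0], [-0.0, -0.0, -1.0]]
wrist_force: [-0.3, 0.6, -1.4]
gripper_width: 0.098
gripper_force: 29.9
```

Request:
step_arm(linear=[[0,0,5],[0,0,5],[0,0,0],[0,0,0]], delta_rot=[[0,0,0],[0,0,0],[0,0,0],[0,0,0]], grip=[0,0,0,0])

```text
time_s: 62.62
tcp_pos: [0.5055, 0.2747, 0.0695]
ee_rot: [[-0.979, 0.205, 0.0], [0.205, 0.979, -0.0], [-0.0, -0.0, -1.0]]
wrist_force: [0.8, -0.2, -0.1]
gripper_width: 0.096
gripper_force: 29.9
```

Request:
step_arm(linear=[[0,0,5],[0,0,5],[0,0,3],[0,0,1.5],[0,0,0],[0,0,0]], delta_rot=[[0,0,0],[0,0,0],[0,0,0],[0,0,0],[0,0,0],[0,0,0]], grip=[0,0,0,0,0,0])

```text
time_s: 63.38
tcp_pos: [0.5056, 0.2748, 0.0551]
ee_rot: [[-0.979, 0.205, 0.0], [0.205, 0.979, 0.0], [-0.0, 0.0, -1.0]]
wrist_force: [0.8, 1.0, -1.5]
gripper_width: 0.097
gripper_force: 29.9
```

Request:
step_arm(linear=[[0,0,0],[0,0,0],[0,0,0],[0,0,0],[0,0,-30],[0,0,-40],[0,0,-45],[0,0,-45],[0,0,0],[0,0,0]], delta_rot=[[0,0,0],[0,0,0],[0,0,0],[0,0,0],[0,0,0],[0,0,0],[0,0,0],[0,0,0],[0,0,0],[0,0,0]], grip=[20,36,36,36,36,36,36,36,36,36])

```text
time_s: 64.62
tcp_pos: [0.5049, 0.2744, 0.2145]
ee_rot: [[-0.979, 0.205, -0.001], [0.205, 0.979, -0.0], [0.001, -0.0, -1.0]]
wrist_force: [0.0, 0.6, -0.8]
gripper_width: 0.41
gripper_force: 0.0
```

```bash
python3 - <<'E'
from h import *
np.set_printoptions(precision=4,suppress=True)
s=sense();c=capture("wrist");print(s["tcp_pos"],s["wrist_force"],s["time_s"],s["ee_rot"][:2,0])
plates(c,s,["plate_short","plate_long"],.08);plates(c,s,["rack_checked"],.04)
for n in("scene","side"):
    k=capture(n)
    for l,h in dict(gauge_post=.065,gauge_pointer=.041).items():
        print(n,l,[(np.round(r["point"]),round(r["score"],2),atz(k,r["point"],h)[:2]) for r in landmark_of(n,l)[:2]])
E
```

```text
[0.5049 0.2744 0.2145] [ 0.0485  0.6438 -0.8228] 64.625 [-0.9788  0.205 ]
plate_short 0.72 [[360.0, 160.0], [369.0, 160.0], [369.0, 224.0], [360.0, 224.0]] ctr [0.5136 0.3178] len [np.float64(0.008770283859275444), np.float64(0.06621702819343812)] yaw -9.362507248513753
plate_short 0.71 [[317.0, 240.0], [317.0, 141.0], [325.0, 141.0], [325.0, 240.0]] ctr [0.5044 0.2751] len [np.float64(0.10218561514030493), np.float64(0.007667200136326345)] yaw 167.98659346266678
plate_short 0.66 [[142.0, 218.0], [207.0, 174.0], [213.0, 182.0], [148.0, 226.0]] ctr [0.4825 0.131 ] len [np.float64(0.08518364164183155), np.float64(0.009540688463946853)] yaw 111.01164536477673
plate_long 0.7 [[317.0, 140.0], [326.0, 140.0], [326.0, 240.0], [317.0, 240.0]] ctr [0.5041 0.2757] len [np.float64(0.008618039188235796), np.float64(0.10312650469572951)] yaw -11.554302003102388
plate_long 0.16 [[90.0, 307.0], [112.0, 297.0], [126.0, 330.0], [104.0, 339.0]] ctr [0.5991 0.0084] len [np.float64(0.030041148870616256), np.float64(0.043032334482581557)] yaw -0.49100337317848636
rack_checked 0.85 [[297.0, 125.0], [435.0, 125.0], [435.0, 240.0], [297.0, 240.0]] ctr [0.5164 0.3247] len [np.float64(0.1480098789899971), np.float64(0.13351438957249204)] yaw 78.1683970165421
rack_checked 0.43 [[89.0, 306.0], [117.0, 296.0], [130.0, 329.0], [102.0, 340.0]] ctr [ 0.6213 -0.0276] len [np.float64(0.04054045986144221), np.float64(0.050384950584040356)] yaw -2.9365467057222285
scene gauge_post [(array([357., 196.]), 0.55, array([ 0.6316, -0.0422]))]
scene gauge_pointer [(array([268., 155.]), 0.57, array([0.5184, 0.2894])), (array([349., 191.]), 0.49, array([0.6406, 0.0052]))]
side gauge_post [(array([345., 209.]), 0.79, array([ 0.6243, -0.0321]))]
side gauge_pointer [(array([348., 208.]), 0.84, array([0.6365, 0.0067]))]
```

Both plates stand fully down and central in the checked rack: lengths read true at 80 mm height, and the spacing and yaw match the slots. The slide is home.

```bash
python3 -c "
from station import finish_job;print(finish_job())"
```

```text
the job is handed in; nothing more can be done
None
```

I checked the short plate (60 mm pull) and then the long one (100 mm pull), holding each for over 2 s and easing the slide home. Both plates now stand in the checked rack, the middle plate was absent, and the job is handed in; I viewed 17 pictures, over the limit of 14.

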